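# Fetch the long pestle out of a half-extending drawer and hold it over the mortar

## Robot

A 7-joint arm with a two-finger parallel gripper is mounted at the origin on the work surface. World frame = base frame: x ahead of the robot, y to its left, z up, the work surface at z = 0. Lengths are in m, angles in rad, forces in N, time in s.
With the tool pointing down it reaches from about 0.4 to 0.85 m from the base axis. Payload 10.4 kg.
Tool frame: the origin (TCP) lies midway between the tips of the shut fingers; the grasp point (between the pads) lies 19 mm behind it (env.grip_point_offset is the x of the grasp point in the tool frame, in m); x points along the fingers, y is the direction in which the jaws open and shut, and the axes are right-handed (so a half turn about x gives the same grasp; the last joint's range is limited). The gripper opens to 85 mm and grips with 20 to 120 N. Pads are 22 mm wide; open, the fingers measure 114 mm over their backs; the gripper's body (76 mm by 85 mm) begins 54 mm behind the grasp point. The pads swing forward as they close: fully open they stand 13 mm farther back than shut.
Start: joints at [1.16, 0.332, -0.065, 1.46, 0.022, 1.35, -0.088], TCP at [0.236, -0.579, 0.195] pointing down, gripper open.
Joint ranges: [-2.6, 2.6], [-0.5, 2.12], [-1.47, 1.34], [0.16, 2.42], [-1.27, 4.41], [0.06, 2.06], [-2.6, 2.6]. Speed limits (rad/s): [2.22, 2.22, 2.79, 2.79, 3.14, 3.14, 3.14].

## Interface

Orientations are given as a unit quaternion [w, x, y, z].
In Python, from workcell import sensors, snapshot, job, env gives the robot as it stands.
- The arm moves only by the tool step_arm, never from a script. Its argument "deltas" is a list of rows, each a list of 5 numbers: the shift along the tool's x, y, z in mm, then the turn about the tool's x in units of 5 degrees (1.0 is 5 degrees), then the opening, from 0 (shut) to 1 (fully open). A call has 1 to 10 rows; each row is the pose to reach, as a shift and turn from the pose commanded when the call began, along the tool's axes at that moment; what a row does not reach only later rows make up. A row lasts 1/10 s, in which the tool goes at most 50 mm and 8.59 degrees, less where a joint would pass 70% of its speed; a pose out of reach is approached as far as the arm can. A call with a gripper value outside its range is refused whole. The fingers move at their own pace and stop on an object; "grip_force" is the grip in N (left out, the last holds). Time passes only in rows, so rows that repeat a pose let the fingers close. It gives the time, the measured TCP pose, the force and the opening at its end, in the units of the state.
- sensors.sense(): the state, without advancing time (a new reading comes with each control period).
- snapshot(name): name is "scene" or "side" or "wrist"; returns a dict with "frame" (400x640x3 uint8, red, green, blue), "mtx" (3x3 intrinsics, pixels), "extrinsics" (4x4, takes a point from world to camera coordinates); the wrist camera has in their place "hand_eye" (4x4, takes a point from camera to tool coordinates, whose origin is the TCP and whose axes are the tool frame's). Camera axes: x right, y down, z forward; pixel columns grow to the right and rows downward; lengths in m; the calibration is good to about 2 mm. A picture is of the moment at which its call begins: read the wrist's pose just before it. There is no depth.
- job.finish_job(): hands the job in, once; it reports no verdict.
The state is a dict: "t": time; "joint_pos": joint angles; "joint_velocities": joint speeds; "joint_efforts": joint torques, N m; "eef_pos": TCP position; "eef_rot": TCP orientation; "contact_force": force on the tool from outside, world axes, zero at the start; "moment": the same for the moment, N m; "opening": finger opening in m.
Only numpy, scipy, OpenCV 4.12 (cv2) and the standard library are available. Lean on these libraries where they do the work, as an engineer would, in place of code of your own. Each camera call takes 0.05 s, during which the arm holds its last target.

## Task

Pull the drawer of the white cabinet out to its stop, then take out the steel pestle: its head end lies under the cabinet top and it is longer than the opening, so its pommel end has to be tipped up and the pestle drawn out at a slant. Finish holding it in the gripper, steeply head down, a few centimetres above the middle of the red mortar's mouth and touching nothing else, ready to grind; do not knock the mortar with it, leave the drawer out, and leave the mortar and the glass jars where they stand.

Things in the scene. Friction and masses are not known exactly. Their poses are not given: they have to be found in the camera images.
- cabinet: white counter-top cabinet, 260 mm wide, 340 deep, 260 high, a drawer above a fixed frosted-glass door. Origin: centre of its underside; z up, front faces its -x. The 16 mm top board ends at the front plane, 170 mm from the origin; its underside is 244 mm above the counter
- drawer (a joint): how far the drawer is out (m): 0 shut, 0.18 at its stop; starts 0.06 to 0.085. It slides along the cabinet's -x on runners that drag with about 2.5 N and stays where left. They extend only part way: the rear 120 mm of the drawer's inside stays under the cabinet top
- drawer_edge (a point): moves with the drawer: upper edge of the drawer front, mid-width, on its inner face (towards the pestle). x points into the cabinet, z up. Front 256 mm wide, 16 thick, 92 high; steel bar handle, 110 long, 35 mm off the outer face and 35 mm below the edge. The drawer can be drawn by the handle or by fingertips dipped behind this inner face
- drawer_floor (a point): moves with the drawer: point on the inner floor, mid-width, at the foot of the front's inner face, 72 mm below its upper edge and 166 mm above the counter. x points into the cabinet. The inside is 178 mm wide and 300 mm long; bamboo side walls 12 mm thick stand 48 mm above the floor
- opening_edge (a point): fixed: lower front edge of the cabinet's top board, mid-width. x points into the cabinet, z up. The way out of the drawer is the opening from this edge to the front's inner face: 180 mm long with the drawer at its stop. Floor 78 mm below this point, upper edge of the drawer front 6 mm below it: too little to slide the pestle out level
- pestle_mid (a point): steel pestle, 225 mm long, about 0.45 kg, lying in the drawer about front to back. Point on its axis, half-way; x along it to the head (hidden end). Both ends 36 mm thick, so the axis lies 18 mm above the floor; round handle 22 to 24 mm thick from 85 mm before this point to 38 mm past it. Centre of mass 8 mm towards the head. May slide or roll a little
- pestle_head (a point): centre of the pestle's rounded head end (the grinding end), on its axis, 112.5 mm from its middle
- mortar_rim (a point): red ceramic mortar standing mouth up on the counter, mass about 0.8 kg: centre of its mouth, level with the rim, 68 mm above the counter. Outside diameter at the rim 120 mm, inside 102 mm
- jar_0: square glass jar with bamboo lid, 76 x 76 x 81 mm, cinnamon sticks inside, loose on the counter near the mortar; origin at the centre of its underside
- jar_1: the same kind of jar with nutmegs, loose on the counter near the mortar (two more stand farther off on a fixed two-step clear acrylic riser, up to 161 mm high, and do not move); origin at the centre of its underside
Not all that is in view belongs to the job. There is more than one size of the part that bears mortar_rim; the job needs the middle-sized.

How it is judged:
By the outcome, as a careful person would: the job done as asked, in the order asked, and still so for the second after the job is handed in, while the arm keeps its last pose, push and grip.
It also fails if it takes over 51 s, if anything falls off the work surface, if the arm or the gripper's body presses on something with over 40 N, if the wrist force passes 120 N, or if a joint passes its speed limit or range.

## Working session

There is one attempt and no reset: what is moved stays moved. The work goes in short steps, Python scripts to look and compute and a tool call to move; the robot and the scene stay as the last step left them, time stands still between calls to the robot, and variables do not carry over. Pictures are saved under pics/ and viewed, and the job is handed in when it is done.

Besides the shell and the picture viewer there is one more tool, called after "Call:" as name([rows], argument=value, ...), one row to a line, values as JSON. step_arm: Moves the arm, as the interface text tells. Its arguments: {"type":"object","properties":{"deltas":{"type":"array"},"grip_force":{"type":"number"}},"required":["deltas"]}

```bash
ls; mkdir -p pics; python3 - <<'E'
from workcell import sensors, snapshot, job, env
import cv2,numpy as np
print(sensors.sense()); print(env.grip_point_offset)
for n in ["scene","side","wrist"]:
    s=snapshot(n); cv2.imwrite(f"pics/{n}0.png",s["frame"][:,:,::-1]); print(n,s["mtx"].round(1).tolist()); print(np.round(s.get("extrinsics",s.get("hand_eye")),4).tolist())
E
```

```text
pics
{'t': 0.0, 'joint_pos': array([ 1.16041741,  0.33288535, -0.06468722,  1.46095409,  0.02159537,
        1.34988852, -0.08850996]), 'joint_velocities': array([ 1.06975885e-03, -1.85953691e-03, -6.55930339e-04,  3.06355772e-04,
       -2.00231004e-03, -1.91058885e-03, -2.35977709e-05]), 'joint_efforts': array([-4.12330537e-04, -6.25454092e+01,  4.89662960e-02, -3.91597795e+01,
        1.62151270e-02,  9.91892768e-03, -2.29290242e-05]), 'eef_pos': array([ 0.23615725, -0.57820082,  0.19370142]), 'eef_rot': array([-0.13574794, -0.69373613, -0.13673705,  0.69397814]), 'contact_force': array([0.01628969, 0.13837345, 0.44749806]), 'moment': array([0.01620736, 0.01205695, 0.02470091]), 'opening': 0.08543540281301873}
-0.0187
scene [[412.9, 0.0, 321.7], [0.0, 412.9, 207.4], [0.0, 0.0, 1.0]]
[[0.6769, 0.7361, -0.0026, -0.3206], [0.5761, -0.5319, -0.6207, -0.1874], [-0.4583, 0.4186, -0.7841, 1.3616], [0.0, 0.0, 0.0, 1.0]]
side [[443.4, 0.0, 324.2], [0.0, 443.4, 203.4], [0.0, 0.0, 1.0]]
[[-0.6664, -0.7453, 0.0205, 0.3071], [-0.3873, 0.3227, -0.8636, 0.3178], [0.637, -0.5835, -0.5037, 0.8229], [0.0, 0.0, 0.0, 1.0]]
wrist [[313.0, 0.0, 327.0], [0.0, 313.0, 199.9], [0.0, 0.0, 1.0]]
[[0.0009, -0.3022, 0.9533, -0.1793], [1.0, 0.0012, -0.0006, 0.0005], [-0.0009, 0.9533, 0.3022, -0.0776], [0.0, 0.0, 0.0, 1.0]]
```

View pics/scene0.png

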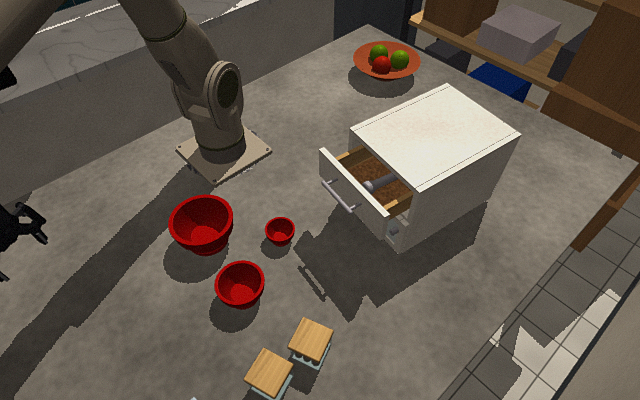

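View pics/side0.png

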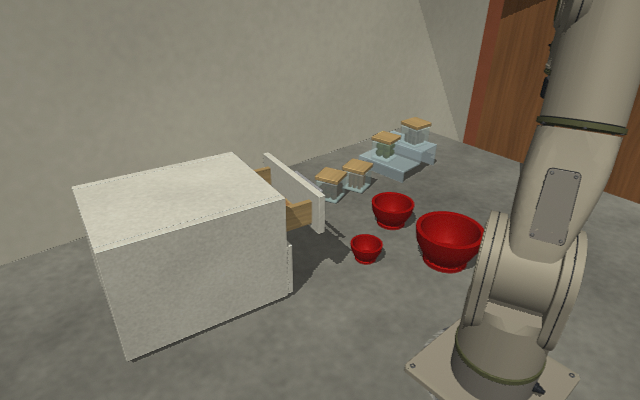

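View pics/wrist0.png

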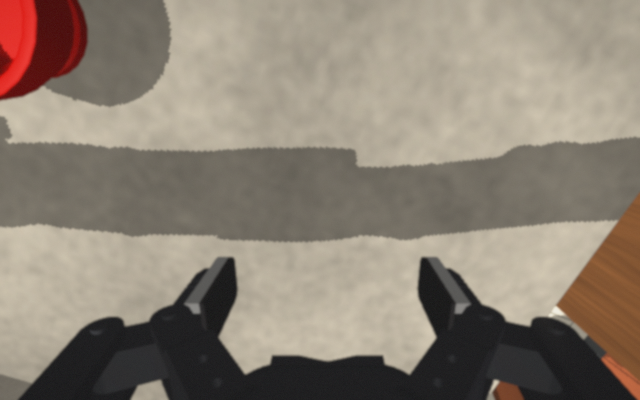

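The scene view shows three red mortars: large at (201,225), middle at (240,285) and small at (280,231). The cabinet top lies around (435,135), with the drawer part open and the grey pommel near (375,185). The jars are at (311,340) and (269,372). I'll zoom in next.

```bash
cat > h.py <<'E'
import numpy as np, cv2
from workcell import sensors, snapshot, job, env
from scipy.spatial.transform import Rotation as R
def rot():
    q=sensors.sense()["eef_rot"]; return R.from_quat([q[1],q[2],q[3],q[0]]).as_matrix()
def cam(n):
    s0=sensors.sense(); s=snapshot(n)
    if "extrinsics" in s: E=np.array(s["extrinsics"]); Twc=np.linalg.inv(E)
    else:
        q=s0["eef_rot"]; T=np.eye(4); T[:3,:3]=R.from_quat([q[1],q[2],q[3],q[0]]).as_matrix(); T[:3,3]=s0["eef_pos"]; Twc=T@np.array(s["hand_eye"])
    return s["frame"],np.array(s["mtx"]),Twc
def ray(K,T,p):
    d=T[:3,:3]@np.linalg.inv(K)@np.array([p[0],p[1],1.]); return T[:3,3],d
def onz(K,T,p,z):
    o,d=ray(K,T,p); return o+d*(z-o[2])/d[2]
def proj(K,T,P):
    c=np.linalg.inv(T)@np.append(P,1); u=K@c[:3]; return u[:2]/u[2]
def tri(*rs):
    A=np.zeros((3,3));b=np.zeros(3)
    for o,d in rs:
        d=d/np.linalg.norm(d);M=np.eye(3)-np.outer(d,d);A+=M;b+=M@o
    return np.linalg.solve(A,b)
def crop(f,x0,y0,x1,y1,k,name):
    cv2.imwrite("pics/"+name,cv2.resize(f[y0:y1,x0:x1,::-1],None,fx=k,fy=k,interpolation=cv2.INTER_CUBIC))
E
python3 - <<'E'
from h import *
f,K,T=cam("scene"); np.savez("scene0.npz",f=f,K=K,T=T); crop(f,310,70,530,260,3.5,"c_scene.png")
g,K2,T2=cam("side"); np.savez("side0.npz",f=g,K=K2,T=T2); crop(g,60,140,340,370,2.8,"c_side.png")
for nm,f,K,T in (("scene",f,K,T),("side",g,K2,T2)):
    h=cv2.cvtColor(f,cv2.COLOR_RGB2HSV); m=(((h[:,:,0]<6)|(h[:,:,0]>174))&(h[:,:,1]>180)&(h[:,:,2]>50)).astype(np.uint8)
    n,l,s,c=cv2.connectedComponentsWithStats(m)
    for i in range(1,n):
        if s[i,4]>150: print(nm,s[i],c[i])
E
```

```text
scene [372  56  20  18 252] [381.38095238  64.51190476]
scene [ 168  194   65   52 2538] [200.07801418 220.07289204]
scene [265 217  30  25 570] [279.41403509 229.15964912]
scene [ 214  260   50   45 1710] [239.02339181 282.71052632]
side [ 372  192   42   38 1213] [391.72547403 209.19538335]
side [ 416  211   68   62 3174] [447.89256459 239.70982987]
side [351 234  31  30 719] [365.74408901 247.8108484 ]
```

View pics/c_scene.png

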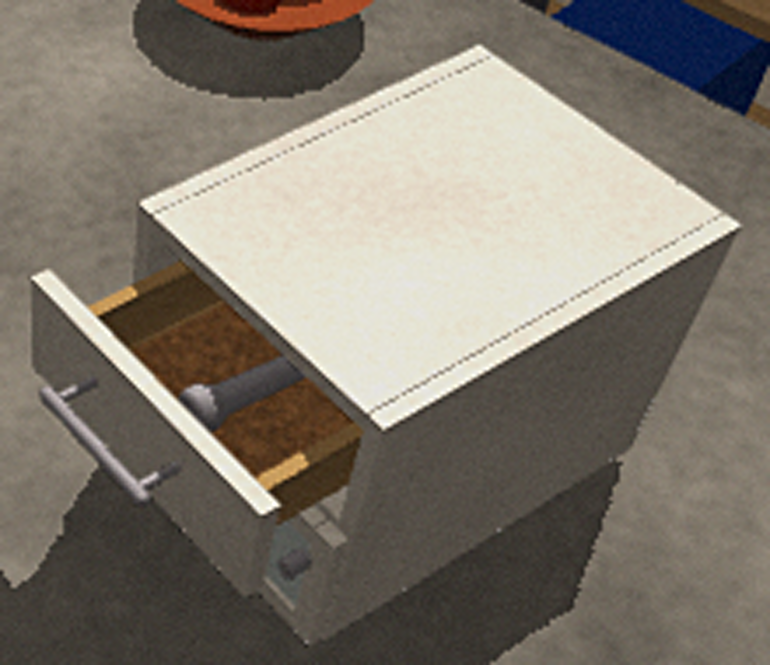

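View pics/c_side.png

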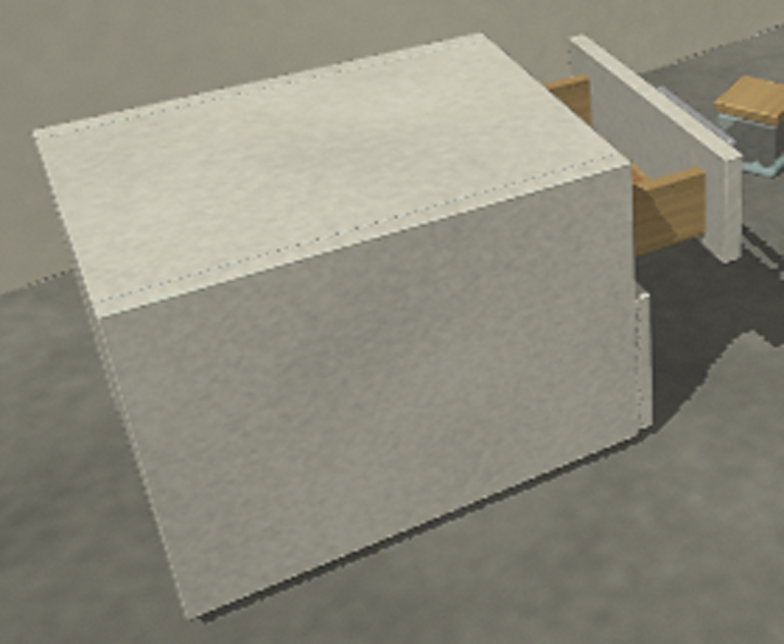

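```bash
python3 - <<'E'
from h import *
A=np.load("scene0.npz");B=np.load("side0.npz")
def sc(x,y): return ((x+.5)/3.5-.5+310,(y+.5)/3.5-.5+70)
def sd(x,y): return ((x+.5)/2.8-.5+60,(y+.5)/2.8-.5+140)
K,T,K2,T2=A["K"],A["T"],B["K"],B["T"]
P=[onz(K,T,sc(*p),.26) for p in [(481,45),(740,226),(380,430),(140,204)]]
print("scene top",np.round(P,4)[:,:2].tolist(),[round(np.linalg.norm(P[i]-P[(i+1)%4]),3) for i in range(4)])
Q=[onz(K2,T2,sd(*p),.26) for p in [(35,131),(103,316),(628,165),(482,34)]]
print("side top",np.round(Q,4)[:,:2].tolist(),[round(np.linalg.norm(Q[i]-Q[(i+1)%4]),3) for i in range(4)])
print("drawer scene outL,inL,inR,outR",[np.round(onz(K,T,sc(*p),.238),4)[:2].tolist() for p in [(32,275),(50,270),(280,508),(262,514)]])
print("drawer side",[np.round(onz(K2,T2,sd(*p),.238),4)[:2].tolist() for p in [(570,40),(583,36),(742,155),(725,161)]])
print("pommel",[np.round(onz(K,T,sc(*p),z),4).tolist() for p,z in [((184,402),.184),((200,384),.202),((300,370),.184)]])
# mortars
for nm,D in (("scene",A),("side",B)):
    f,K,T=D["f"],D["K"],D["T"]
    h=cv2.cvtColor(f,cv2.COLOR_RGB2HSV); m=(((h[:,:,0]<6)|(h[:,:,0]>174))&(h[:,:,1]>180)&(h[:,:,2]>50)).astype(np.uint8)
    n,l,s,c=cv2.connectedComponentsWithStats(m)
    for i in range(1,n):
        if s[i,4]<500: continue
        ys,xs=np.where(l==i); cols=range(xs.min()+1,xs.max())
        pts=np.array([onz(K,T,(x,ys[xs==x].min()-.5),.068)[:2] for x in cols])
        M=np.c_[2*pts,np.ones(len(pts))]; q=np.linalg.lstsq(M,(pts**2).sum(1),rcond=None)[0]
        print(nm,c[i].round(),q[:2].round(4),"r",np.sqrt(q[2]+q[0]**2+q[1]**2).round(4))
E
```

```text
scene top [[0.4554, 0.4947], [0.7103, 0.454], [0.6584, 0.1187], [0.4056, 0.1591]] [np.float64(0.258), np.float64(0.339), np.float64(0.256), np.float64(0.339)]
side top [[0.7066, 0.4556], [0.4525, 0.4922], [0.4012, 0.1642], [0.655, 0.1235]] [np.float64(0.257), np.float64(0.332), np.float64(0.257), np.float64(0.336)]
drawer scene outL,inL,inR,outR [[0.3898, 0.0682], [0.3948, 0.081], [0.6476, 0.0411], [0.6432, 0.0295]]
drawer side [[0.6401, 0.0461], [0.64, 0.0324], [0.3907, 0.0679], [0.392, 0.0834]]
pommel [[0.5159, 0.0981, 0.184], [0.522, 0.1059, 0.202], [0.5512, 0.1816, 0.184]]
scene [200. 220.] [ 0.2401 -0.2266] r 0.085
scene [279. 229.] [ 0.4095 -0.0911] r 0.0388
scene [239. 283.] [ 0.4662 -0.2601] r 0.0596
side [392. 209.] [ 0.4672 -0.2597] r 0.0566
side [448. 240.] [ 0.2844 -0.2687] r 0.0836
side [366. 248.] [ 0.3791 -0.0605] r 0.0351
```

Cross-checks:

| Item | Result |
|---|---|
| Cabinet top | measures 258×339 mm, as given |
| Drawer | about 80 mm out |
| Middle mortar | (0.467, -0.260), r ≈ 60 mm |
| Pommel end | about 35 mm inside the drawer front |

I'm moving to above the gap, fingers shut.

Call:
step_arm([
  [-18,-32,-32,-1.2,0.5],
  [-36,-64,-65,-2.4,0],
  [-54,-96,-98,-3.6,0],
  [-72,-128,-130,-4.8,0],
  [-90,-160,-163,-6,0],
  [-108,-192,-195,-7.2,0],
  [-126,-224,-228,-8.4,0],
  [-140,-257,-261,-9.6,0],
  [-150,-290,-294,-10.8,0],
  [-156,-323,-328,-11.8,0],
], grip_force=20)

```text
t: 1.25
eef_pos: [0.4183, -0.1538, 0.3516]
eef_rot: [0.462, 0.536, 0.461, -0.536]
contact_force: [0.1, 0.1, -0.3]
opening: 0.0001
```

```bash
python3 - <<'E'
from h import *
s=sensors.sense(); print(s["t"],s["eef_pos"],s["joint_pos"].round(2),s["contact_force"],s["opening"]); r=rot(); print(r.round(3))
print((r.T@(np.array([.5215,.0867,.350])-s["eef_pos"])*1000).round(1))
E
```

```text
1.25 [ 0.41833737 -0.15376584  0.35159968] [ 0.78 -0.09 -0.49  1.6  -0.04  1.62  0.15] [ 0.12526117  0.10284125 -0.31132259] 0.00011516245090507327
[[ 0.001  0.989 -0.149]
 [-0.001 -0.149 -0.989]
 [-1.     0.002  0.001]]
[   1.5   66.2 -253.1]
```

Call:
step_arm([
  [0,12,-48,0,0],
  [0,25,-97,0,0],
  [0,37,-145,0,0],
  [0,50,-193,0,0],
  [0,62,-235,0,0],
  [0,66,-253,0,0],
  [0,66,-253,0,0],
])

```text
t: 1.95
eef_pos: [0.5217, 0.0877, 0.3501]
eef_rot: [0.461, 0.536, 0.462, -0.535]
contact_force: [-0.1, -0.5, 0.2]
opening: -0.0001
```

```bash
python3 - <<'E'
from h import *
f,K,T=cam("wrist"); cv2.imwrite("pics/w1.png",f[:,:,::-1]); np.savez("w1.npz",f=f,K=K,T=T); s=sensors.sense();print(s["eef_pos"],s["t"])
print(T.round(3))
E
```

```text
[0.52160082 0.08559218 0.35014906] 2.0
[[ 0.989 -0.139 -0.045  0.534]
 [-0.147 -0.944 -0.297  0.164]
 [-0.001  0.3   -0.954  0.529]
 [ 0.     0.     0.     1.   ]]
```

View pics/w1.png

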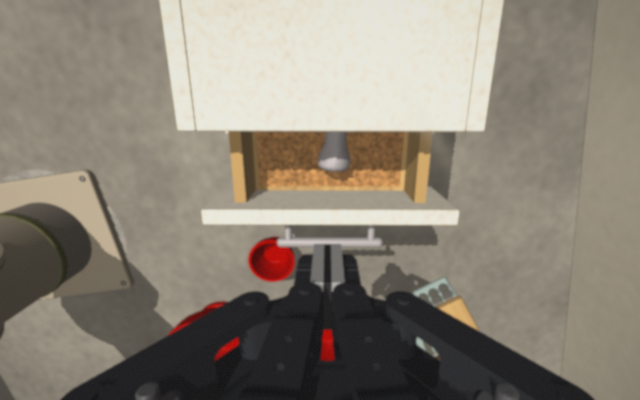

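The wrist view shows the top board's front edge at row 130 and the drawer front's upper face at rows 209–224. The pommel is at (334,160) and lies front to back.

```bash
python3 - <<'E'
from h import *
D=np.load("w1.npz");K,T=D["K"],D["T"]
O=np.array([.530,.141]);ux=np.array([.152,.9884]);uy=np.array([-.9884,.152])
def show(n,p,z):
    P=onz(K,T,p,z); d=P[:2]-O; print(n,P.round(4),"cab x",(d@ux).round(4),"y",(d@uy).round(4))
show("boardL",(178,130),.26);show("boardR",(485,130),.26)
show("innerL",(203,209.5),.238);show("innerR",(459,209.5),.238)
show("pommel bottom",(334,171),.184);show("pommel centre",(334,160),.202);show("pL",(318.5,160),.184);show("pR",(350.5,160),.184);show("handle",(334,133),.184)
show("floor front",(334,190),.166)
E
```

```text
boardL [0.4056 0.1594 0.26  ] cab x -0.0007 y 0.1258
boardR [0.6616 0.1215 0.26  ] cab x 0.0007 y -0.133
innerL [0.3974 0.0811 0.238 ] cab x -0.0794 y 0.122
innerR [0.647  0.0442 0.238 ] cab x -0.0779 y -0.1303
pommel bottom [0.53   0.0888 0.184 ] cab x -0.0516 y -0.0079
pommel centre [0.5319 0.1044 0.202 ] cab x -0.0359 y -0.0074
pL [0.5147 0.1036 0.184 ] cab x -0.0393 y 0.0094
pR [0.5499 0.0984 0.184 ] cab x -0.0391 y -0.0261
handle [0.5359 0.1303 0.184 ] cab x -0.0097 y -0.0074
floor front [0.5266 0.0618 0.166 ] cab x -0.0788 y -0.0086
```

Call:
step_arm([
  [35,-3,0,0,0],
  [75,-3,0,0,0],
  [110,-3,0,0,0],
  [132,-3,0,0,0],
  [137,-3,0,0,0],
  [137,-3,5,0,0],
  [137,-3,10,0,0],
  [137,-3,16,0,0],
  [137,-3,24,0,0],
  [137,-3,34,0,0],
])

```text
t: 3.0
eef_pos: [0.5137, 0.0506, 0.214]
eef_rot: [0.461, 0.537, 0.46, -0.537]
contact_force: [0.3, -0.1, 0.1]
opening: 0.0002
```

Call:
step_arm([
  [0,0,10,0,0],
  [0,0,20,0,0],
  [0,0,30,0,0],
  [0,0,40,0,0],
  [0,0,50,0,0],
  [0,0,60,0,0],
  [0,0,66,0,0],
  [0,0,70,0,0],
])

```text
t: 3.8
eef_pos: [0.5028, -0.0186, 0.2135]
eef_rot: [-0.46, -0.537, -0.46, 0.537]
contact_force: [-0.2, 0.3, 0.5]
opening: 0.0002
```

```bash
python3 - <<'E'
from h import *
f,K,T=cam("scene"); crop(f,290,60,530,260,3.2,"s2.png"); s=sensors.sense();print(s["eef_pos"],s["t"],s["contact_force"])
E
```

```text
[ 0.50278057 -0.01895592  0.21347254] 3.85 [-0.50508955 -1.01184979  0.11513466]
```

View pics/s2.png

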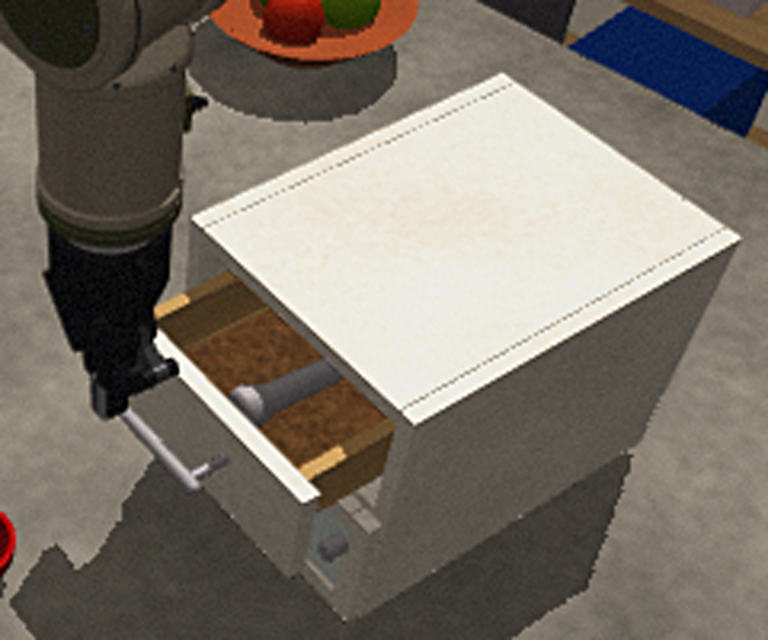

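```bash
python3 - <<'E'
from h import *
f,K,T=cam("scene"); s=sensors.sense(); p=proj(K,T,s["eef_pos"]); print(p,(p-[290,60])*3.2, s["joint_pos"].round(2),s["eef_pos"])
f,K,T=cam("wrist"); cv2.imwrite("pics/w2.png",f[:,:,::-1])
f,K,T=cam("side"); crop(f,200,100,360,260,4,"sd2.png")
E
```

```text
[324.11630273 198.53099572] [109.17216873 443.2991863 ] [ 0.62  0.11 -0.72  1.72  0.07  1.35 -0.26] [ 0.50282677 -0.01836532  0.21346713]
```

View pics/w2.png

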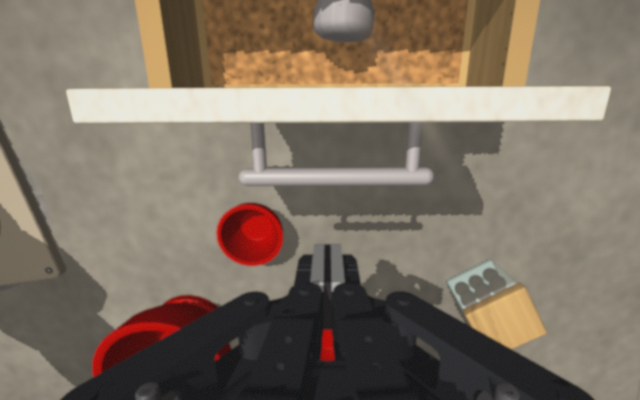

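View pics/sd2.png

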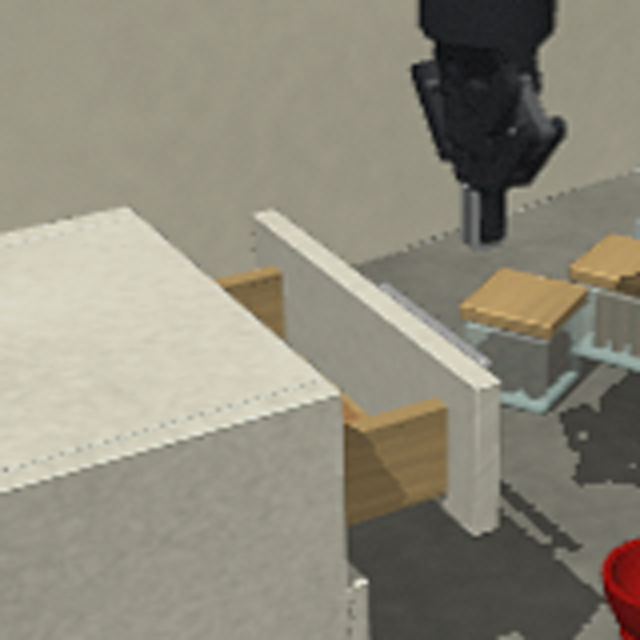

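```bash
python3 - <<'E'
from h import *
f,K,T=cam("scene"); crop(f,280,120,360,220,7,"s3.png"); g,K2,T2=cam("side"); crop(g,290,100,370,200,7,"sd3.png"); s=sensors.sense(); print(s["eef_pos"], proj(K,T,s["eef_pos"]),proj(K2,T2,s["eef_pos"]))
r1=ray(K,T,(323,188));r2=ray(K2,T2,(321,160)); print(tri(r1,r2))
np.savez("s3.npz",f=f,K=K,T=T);np.savez("sd3.npz",f=g,K=K2,T=T2)
E
```

```text
[ 0.50291819 -0.01738608  0.21352508] [324.45333188 198.31629617] [319.66578336 174.97206778]
[ 0.50203189 -0.02054136  0.25159161]
```

View pics/s3.png

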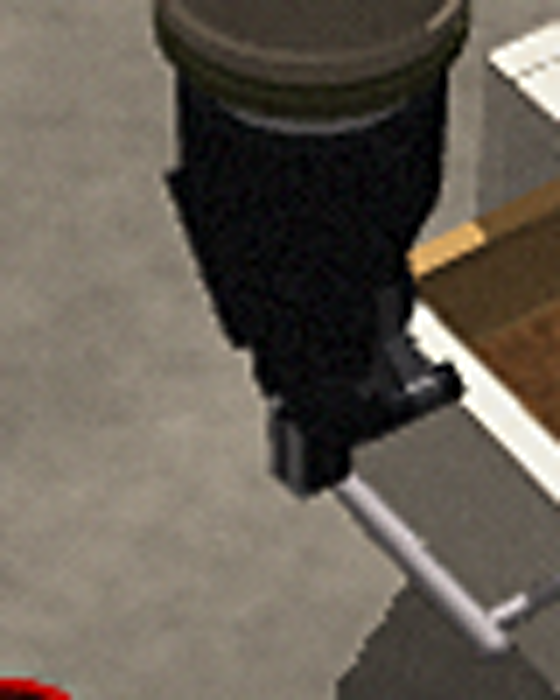

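View pics/sd3.png

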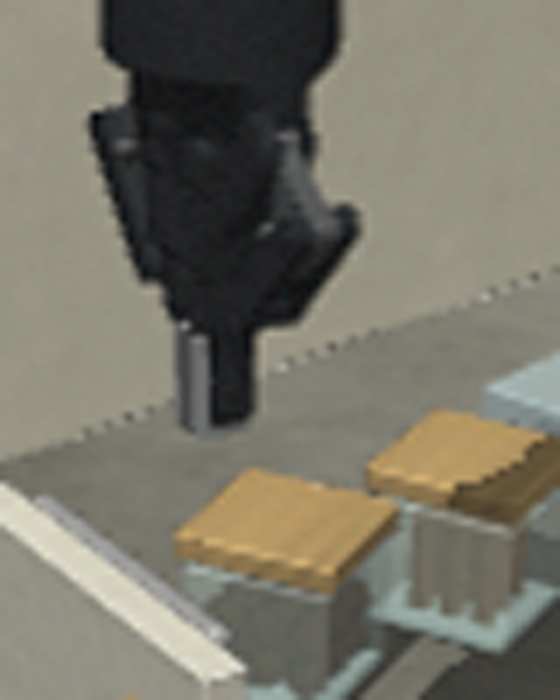

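The drawer hasn't moved. The fingertips passed above the front's upper edge: both fixed views put the shut tips about 36 mm higher than the reported TCP. The wrist view agrees, with the tips at row 243 where a TCP-length tip would start at about row 214. So I'll treat the tips as about 36 mm behind the reported TCP and dip again by what the images show.

Call:
step_arm([
  [-30,0,0,0,0],
  [-30,3,-40,0,0],
  [-30,6,-80,0,0],
  [-30,6,-98,0,0],
  [-30,6,-102,0,0],
  [-15,6,-102,0,0],
  [0,6,-102,0,0],
  [8,6,-102,0,0],
])

```text
t: 4.9
eef_pos: [0.5235, 0.0802, 0.203]
eef_rot: [-0.459, -0.536, -0.46, 0.538]
contact_force: [0.3, 0.7, -0.2]
opening: -0.0001
```

```bash
python3 - <<'E'
from h import *
f,K,T=cam("scene"); crop(f,310,120,410,220,6,"s4.png"); g,K2,T2=cam("side"); crop(g,220,100,340,220,5,"sd4.png"); s=sensors.sense(); print(s["eef_pos"],s["contact_force"])
E
```

```text
[0.52346547 0.08061892 0.20360576] [ 0.71804351 -0.14756083 -0.37397564]
```

View pics/s4.png

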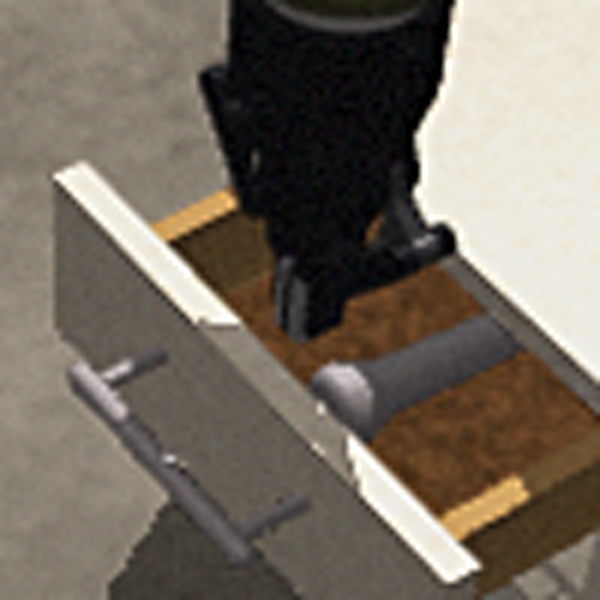

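View pics/sd4.png

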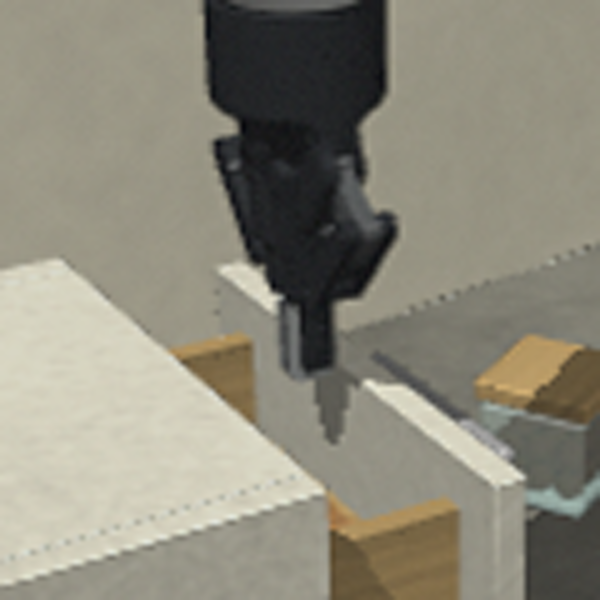

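The tips are over the gap at about drawer-edge height in both views, clear of the pommel. I'll go down 24 mm and pull.

Call:
step_arm([
  [12,0,0,0,0],
  [24,0,0,0,0],
  [24,0,5,0,0],
  [24,0,12,0,0],
  [24,0,22,0,0],
  [24,0,34,0,0],
  [24,0,46,0,0],
  [24,0,58,0,0],
  [24,0,70,0,0],
  [24,0,80,0,0],
])

```text
t: 6.0
eef_pos: [0.5121, 0.0014, 0.1817]
eef_rot: [-0.46, -0.537, -0.46, 0.537]
contact_force: [0.1, 3.0, -0.3]
opening: -0.0003
```

Call:
step_arm([
  [0,0,8,0,0],
  [0,0,14,0,0],
  [0,0,19,0,0],
  [0,0,23,0,0],
  [0,0,25,0,0],
])

```text
t: 6.5
eef_pos: [0.5085, -0.0221, 0.1817]
eef_rot: [0.46, 0.537, 0.46, -0.537]
contact_force: [0.2, 2.0, 1.0]
opening: 0.0002
```

```bash
python3 - <<'E'
from h import *
f,K,T=cam("wrist"); cv2.imwrite("pics/w5.png",f[:,:,::-1]); s=sensors.sense(); print(s["t"],s["eef_pos"],s["contact_force"]);np.savez("w5.npz",f=f,K=K,T=T)
E
```

```text
6.55 [ 0.50850628 -0.02237402  0.18162884] [0.69539676 1.61284325 0.12431064]
```

View pics/w5.png

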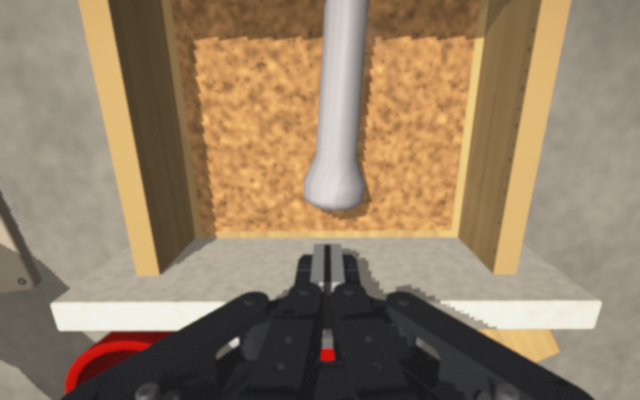

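Call:
step_arm([
  [0,0,2,0,0],
  [0,0,4,0,0],
  [0,0,6,0,0],
])

```text
t: 6.85
eef_pos: [0.5078, -0.0268, 0.1816]
eef_rot: [0.46, 0.537, 0.461, -0.536]
contact_force: [2.7, 8.6, -0.8]
opening: -0.0002
```

```bash
python3 - <<'E'
from h import *
D=np.load("w5.npz");K,T=D["K"],D["T"]
O=np.array([.5336,.1404]);ux=np.array([.152,.9884]);uy=np.array([-.9884,.152])
for p,z in [((52,303),.238),((600,300),.238),((335,210),.184),((335,190),.2),((330,237),.166),((347,20),.184),((304,190),.184),((366,190),.184)]:
    d=onz(K,T,p,z)[:2]-O; print(p,(d@ux).round(4),(d@uy).round(4))
s=sensors.sense(); print(s["eef_pos"],s["contact_force"])
E
```

```text
(52, 303) -0.1759 0.126
(600, 300) -0.1743 -0.1255
(335, 210) -0.1496 -0.0052
(335, 190) -0.1327 -0.0046
(330, 237) -0.1754 -0.0024
(347, 20) -0.0486 -0.0104
(304, 190) -0.1372 0.0131
(366, 190) -0.1372 -0.0233
[ 0.50781143 -0.02680154  0.18164797] [ 2.65655524  8.62642889 -0.83516914]
```

The force rose to about 9 N while the motion stalled, and the inner face measures about 180 mm out. That means the drawer is at its stop. Next I back off, rise, open and line up over the handle just behind the pommel.

Call:
step_arm([
  [0,0,2,0,0],
  [0,0,-6,0,0],
  [-20,0,-12,0,0],
  [-50,0,-20,0,0],
  [-70,4,-40,0.4,0.5],
  [-70,6,-54,0.7,1],
  [-70,6,-56,0.7,1],
  [-70,6,-56,0.7,1],
])

```text
t: 7.65
eef_pos: [0.5214, 0.0262, 0.2509]
eef_rot: [-0.444, -0.55, -0.444, 0.551]
contact_force: [-0.2, -1.2, -0.2]
opening: 0.0583
```

```bash
python3 - <<'E'
from h import *
f,K,T=cam("wrist"); cv2.imwrite("pics/w6.png",f[:,:,::-1]); s=sensors.sense(); print(s["t"],s["eef_pos"],s["contact_force"],s["opening"]);np.savez("w6.npz",f=f,K=K,T=T)
f,K,T=cam("scene");crop(f,250,60,530,260,2.8,"s6.png"); np.savez("s6.npz",f=f,K=K,T=T)
E
```

```text
7.7 [0.52136738 0.02567411 0.25074003] [ 0.25821295 -0.4054011   0.10431863] 0.06535013262490351
```

View pics/w6.png

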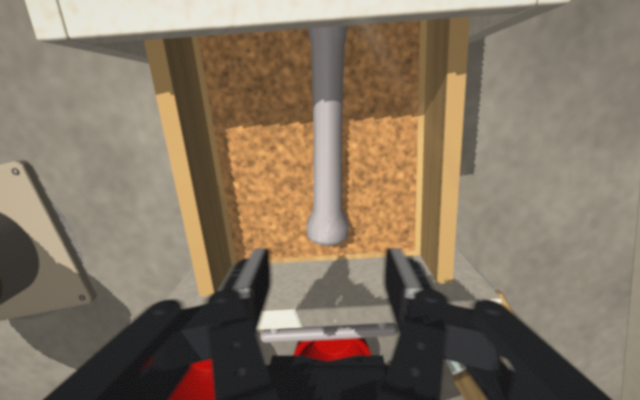

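View pics/s6.png

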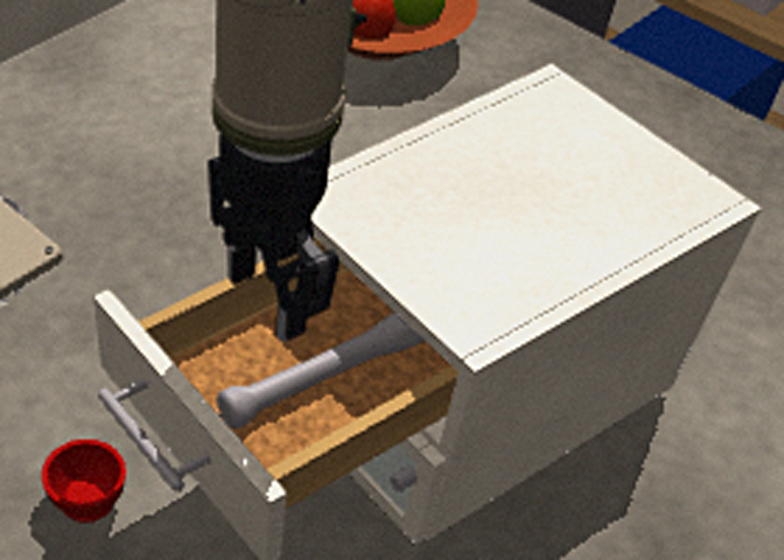

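```bash
python3 - <<'E'
from h import *
D=np.load("w6.npz");f,K,T=D["f"],D["K"],D["T"]
g=f.astype(int); sat=cv2.cvtColor(f,cv2.COLOR_RGB2HSV)[:,:,1]
s=sensors.sense(); r=rot()
for row in (60,90,110,130,150,170,190,210,225,235,240):
    m=np.where(sat[row,290:370]<50)[0]+290
    # biggest run
    mid=(m.min()+m.max())/2
    P=onz(K,T,(mid,row),.184); q=r.T@(P-s["eef_pos"])*1000
    w=np.linalg.norm(onz(K,T,(m.min()-.5,row),.184)-onz(K,T,(m.max()+.5,row),.184))*1000
    print(row,m.min(),m.max(),len(m),"tool mm",q.round(1),"w",w.round(1))
m=np.where(sat[:,328]<50)[0]; print(m[(m>180)&(m<262)])
for row in (244,247):
  for z in (.184,.178): print(row,z,(r.T@(onz(K,T,(328,row),z)-s["eef_pos"])*1000).round(1))
O=np.array([.5336,.1404]);ux=np.array([.152,.9884]);uy=np.array([-.9884,.152])
for p,z in [((190,300),.238),((470,280),.238)]: pass
print("tcp cab",(s["eef_pos"][:2]-O)@ux,(s["eef_pos"][:2]-O)@uy)
E
```

```text
60 312 342 31 tool mm [  66.7    0.  -106.1] w 22.4
90 313 341 29 tool mm [ 66.7   0.1 -85.6] w 21.5
110 313 341 29 tool mm [ 66.7   0.1 -71.4] w 21.9
130 314 340 27 tool mm [ 66.8   0.1 -56.6] w 20.8
150 314 340 27 tool mm [ 66.8   0.2 -41.2] w 21.2
170 314 340 27 tool mm [ 66.8   0.2 -25.2] w 21.6
190 314 340 27 tool mm [66.8  0.3 -8.6] w 22.0
210 313 342 30 tool mm [66.8  0.7  8.8] w 25.0
225 307 347 41 tool mm [66.8  0.3 22.2] w 34.7
235 308 346 39 tool mm [66.8  0.4 31.4] w 33.4
240 312 342 31 tool mm [66.9  0.4 36.1] w 26.6
[181 182 183 184 185 186 187 188 189 190 191 192 193 194 195 196 197 198
 199 200 201 202 203 204 205 206 207 208 209 210 211 212 213 214 215 216
 217 218 219 220 221 222 223 224 225 226 227 228 229 230 231 232 233 234
 235 236 237 238 239 240 241 242 243 244]
244 0.184 [66.9  1.2 39.9]
244 0.178 [72.9  1.3 42.7]
247 0.184 [66.9  1.3 42.7]
247 0.178 [72.9  1.3 45.7]
tcp cab -0.1154723686020671 -0.005438877229225255
```

The tool is aligned with the pestle to within 0.5 mm sideways, and the pads sit just behind the pommel. Going down.

Call:
step_arm([
  [25,0,-2,0,1],
  [55,0,-2,0,1],
  [80,0,-2,0,1],
  [100,0,-2,0,1],
  [112,0,-2,0,1],
  [117,0,-2,0,1],
])

```text
t: 8.35
eef_pos: [0.5217, 0.0278, 0.1333]
eef_rot: [-0.443, -0.55, -0.444, 0.551]
contact_force: [1.0, -0.3, 0.5]
opening: 0.0854
```

```bash
python3 - <<'E'
from h import *
s=sensors.sense(); print(s["t"],s["eef_pos"],s["contact_force"],s["opening"])
f,K,T=cam("wrist"); cv2.imwrite("pics/w7.png",f[:,:,::-1])
f,K,T=cam("scene");crop(f,300,120,420,220,6,"s7.png")
E
```

```text
8.35 [0.52165119 0.02782778 0.13333812] [ 0.96911033 -0.25106308  0.50043337] 0.0853993434838746
```

View pics/w7.png

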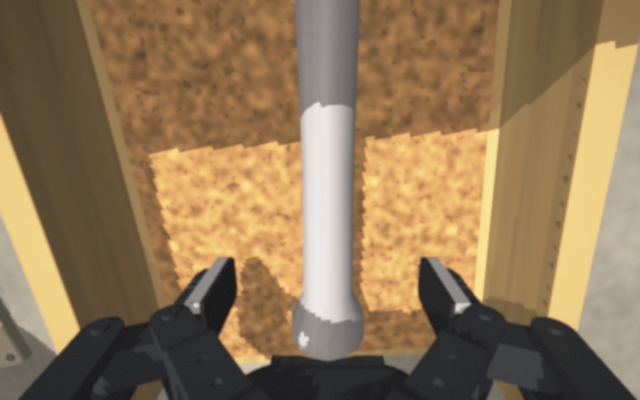

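View pics/s7.png

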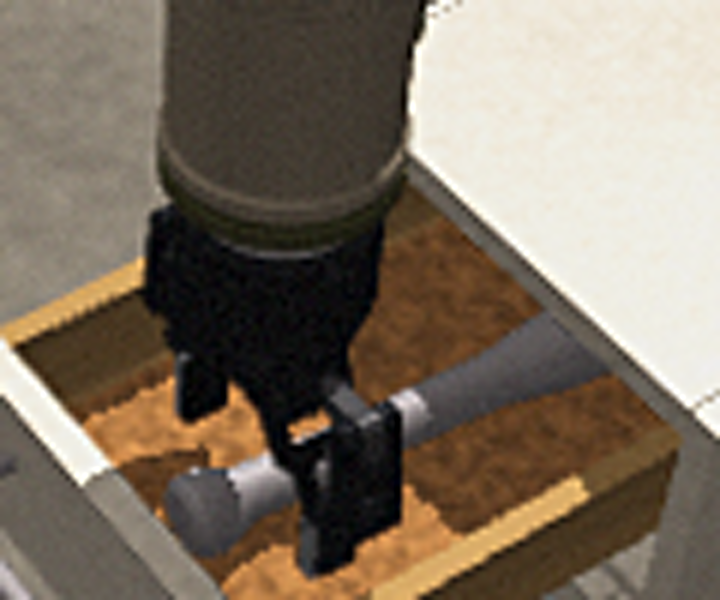

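The open fingers straddle the handle just ahead of the pommel. I'm closing lightly, so the pestle can swivel between the pads.

Call:
step_arm([
  [0,0,0,0,0.5],
  [0,0,0,0,0.1],
  [0,0,0,0,0],
  [0,0,0,0,0],
  [0,0,0,0,0],
  [0,0,0,0,0],
  [0,0,0,0,0],
  [0,0,0,0,0],
], grip_force=20)

```text
t: 9.25
eef_pos: [0.5224, 0.0287, 0.1348]
eef_rot: [0.444, 0.551, 0.444, -0.551]
contact_force: [-3.2, -0.6, 5.8]
opening: 0.0222
```

```bash
python3 - <<'E'
from h import *
s=sensors.sense(); print(s["t"],s["eef_pos"],s["contact_force"],s["moment"],s["opening"])
f,K,T=cam("wrist"); cv2.imwrite("pics/w8.png",f[:,:,::-1])
E
```

```text
9.25 [0.52243152 0.02870071 0.13481558] [-3.16702768 -0.64064064  5.79933605] [-0.04879582  0.50766656  0.0163113 ] 0.02215432385250165
```

View pics/w8.png

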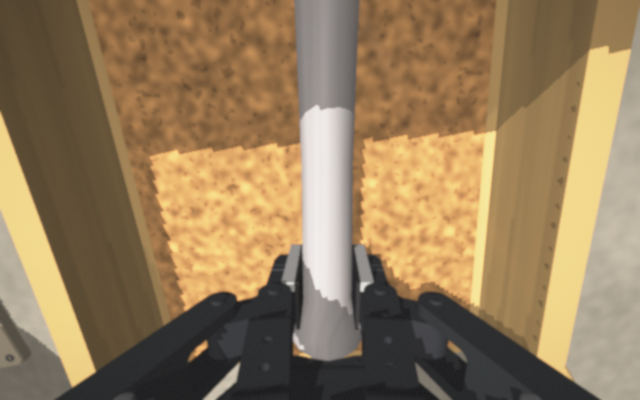

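Call:
step_arm([
  [-5,0,0,0,0],
  [-10,0,0,0,0],
  [-15,0,0,0,0],
  [-20,0,0,0,0],
  [-25,0,0,0,0],
  [-30,0,0,0,0],
  [-30,0,0,0,0],
])

```text
t: 10.0
eef_pos: [0.5226, 0.0286, 0.1653]
eef_rot: [0.444, 0.551, 0.443, -0.55]
contact_force: [-0.8, -0.3, -3.3]
opening: 0.0226
```

```bash
python3 - <<'E'
from h import *
s=sensors.sense(); print(s["t"],s["eef_pos"],s["contact_force"],s["moment"],s["opening"])
f,K,T=cam("wrist"); cv2.imwrite("pics/w9.png",f[:,:,::-1])
f,K,T=cam("scene");crop(f,300,110,440,220,5,"s9.png")
E
```

```text
10.0 [0.52264303 0.0285789  0.16525907] [-0.82074636 -0.27585023 -3.27445206] [-0.22135686  0.12804208  0.0739397 ] 0.022618598820621102
```

View pics/w9.png

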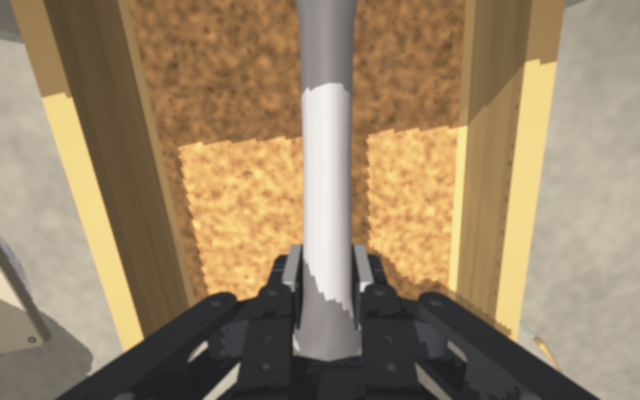

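View pics/s9.png

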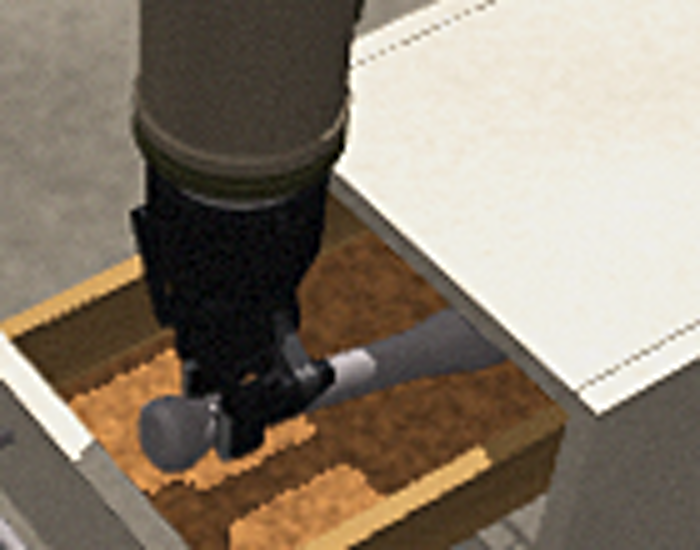

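The wrist picture changed relative to the gripper: the far end is narrower and the head taper has come into view. So the pestle is swivelling, and I'll keep lifting.

Call:
step_arm([
  [-8,0,0,0,0],
  [-16,0,0,0,0],
  [-24,0,0,0,0],
  [-32,0,0,0,0],
  [-40,0,0,0,0],
  [-40,0,0,0,0],
])

```text
t: 10.7
eef_pos: [0.5229, 0.0286, 0.2059]
eef_rot: [0.444, 0.551, 0.443, -0.55]
contact_force: [-0.7, -1.2, -2.4]
opening: 0.0219
```

```bash
python3 - <<'E'
from h import *
s=sensors.sense(); print(s["t"],s["eef_pos"],s["contact_force"],s["moment"],s["opening"])
f,K,T=cam("wrist"); cv2.imwrite("pics/w10.png",f[:,:,::-1])
f,K,T=cam("scene");crop(f,300,90,440,200,5,"s10.png")
f,K,T=cam("side");crop(f,180,80,340,200,4,"sd10.png")
E
```

```text
10.7 [0.52293479 0.02861398 0.20588306] [-0.7161395 -1.1661676 -2.369017 ] [-0.35248493  0.10546381  0.01712794] 0.021927093078588186
```

View pics/w10.png

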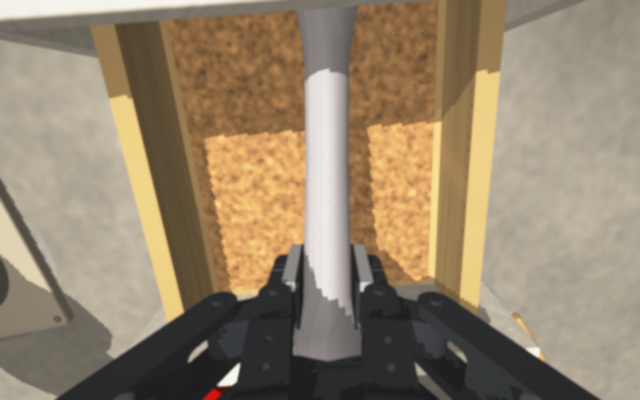

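View pics/s10.png

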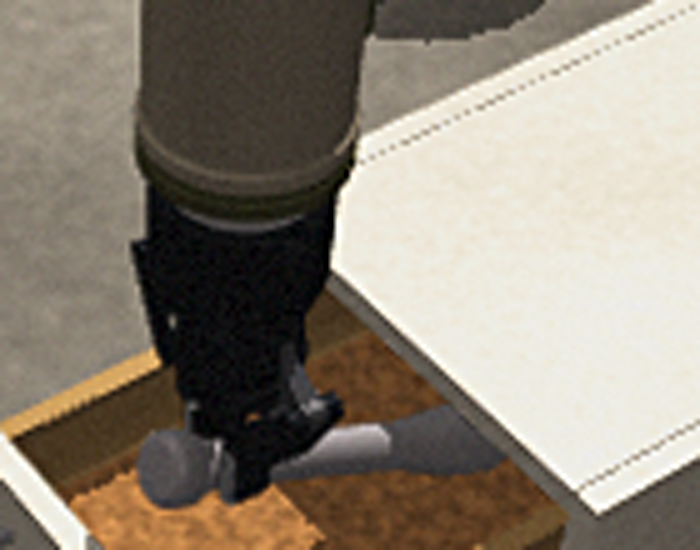

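View pics/sd10.png

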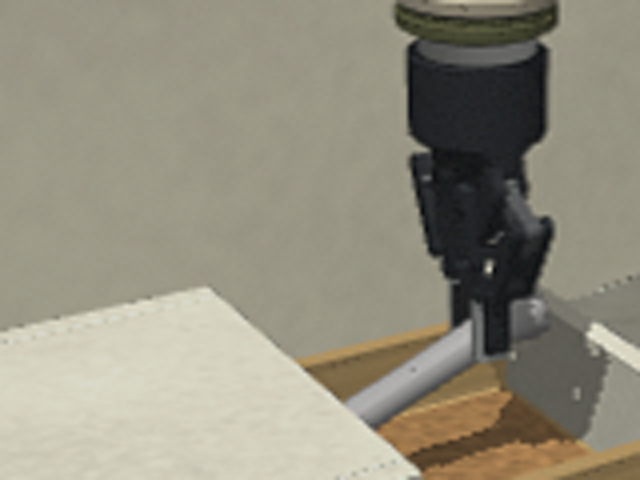

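Call:
step_arm([
  [-8,0,0,0,0],
  [-16,0,0,0,0],
  [-24,0,2,0,0],
  [-32,0,5,0,0],
  [-40,0,8,0,0],
  [-48,0,11,0,0],
  [-56,0,14,0,0],
  [-62,0,16,0,0],
  [-62,0,16,0,0],
])

```text
t: 11.75
eef_pos: [0.5193, 0.0124, 0.2675]
eef_rot: [0.444, 0.551, 0.443, -0.551]
contact_force: [-0.7, -1.5, -1.5]
opening: 0.0218
```

```bash
python3 - <<'E'
from h import *
s=sensors.sense(); print(s["t"],s["eef_pos"],s["contact_force"],s["moment"],s["opening"])
f,K,T=cam("wrist"); cv2.imwrite("pics/w11.png",f[:,:,::-1])
f,K,T=cam("scene");crop(f,300,70,440,200,4.5,"s11.png")
f,K,T=cam("side");crop(f,180,60,340,200,4,"sd11.png")
E
```

```text
11.75 [0.51932015 0.01239837 0.26753463] [-0.69223753 -1.46780341 -1.45965497] [-0.55561287  0.08022085  0.0122029 ] 0.021766959770330774
```

View pics/w11.png

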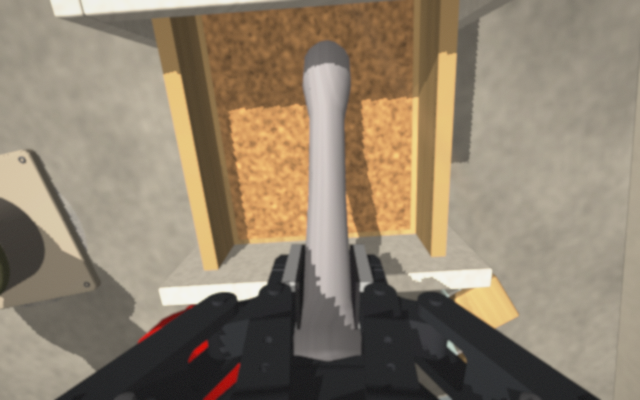

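View pics/s11.png

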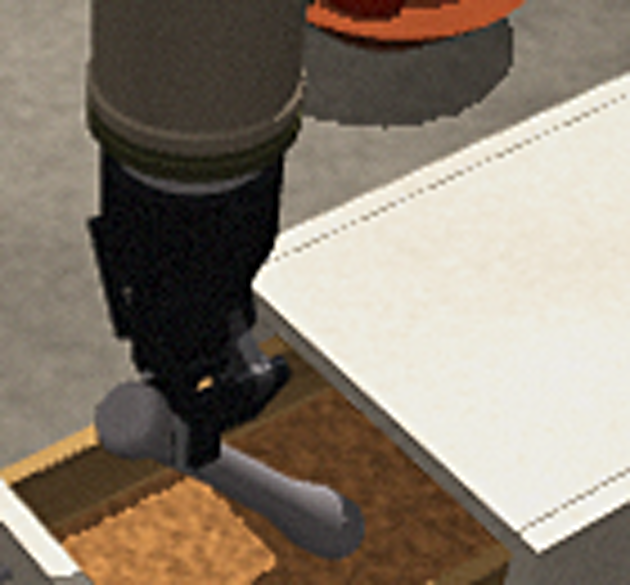

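View pics/sd11.png

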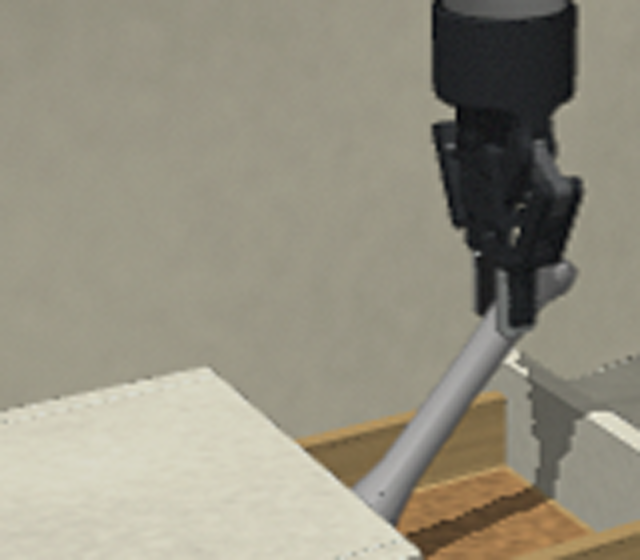

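The head is now out from under the board, with the pestle at about 50° and resting on the drawer floor. I'll swing the grip on an arc about the head to make it steeper.

Call:
step_arm([
  [-4,0,-5,0,0],
  [-8,0,-11,0,0],
  [-12,0,-17,0,0],
  [-15,0,-23,0,0],
  [-18,0,-29,0,0],
  [-21,0,-35,0,0],
  [-21,0,-35,0,0],
])

```text
t: 12.6
eef_pos: [0.5266, 0.0486, 0.2879]
eef_rot: [0.444, 0.551, 0.444, -0.55]
contact_force: [0.4, -0.2, -4.4]
opening: 0.0218
```

```bash
python3 - <<'E'
from h import *
s=sensors.sense(); print(s["t"],s["eef_pos"],s["contact_force"],s["moment"],s["opening"])
f,K,T=cam("wrist"); cv2.imwrite("pics/w12.png",f[:,:,::-1])
f,K,T=cam("side");crop(f,180,60,340,200,4,"sd12.png")
E
```

```text
12.6 [0.52658324 0.04864211 0.28794312] [ 0.42824058 -0.16483224 -4.38278867] [-0.22673202  0.05034496  0.02190746] 0.021804571109805077
```

View pics/w12.png

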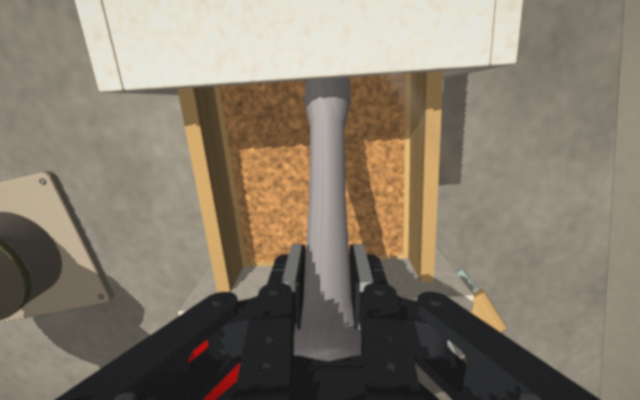

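View pics/sd12.png

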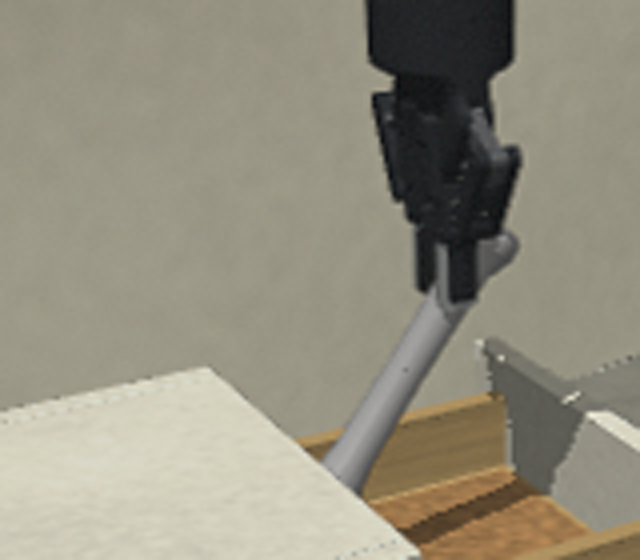

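The pestle now hangs freely: the load is 4.4 N, its full weight. Pad friction holds it at about 55°. To steepen it I'll bring it out, raise it, and nudge the head gently against the front face of the top board.

Call:
step_arm([
  [0,0,15,0,0],
  [-4,0,35,0,0],
  [-10,0,50,0,0],
  [-20,0,62,0,0],
  [-35,0,65,0,0],
  [-50,0,65,0,0],
  [-55,0,65,0,0],
  [-55,0,65,0,0],
])

```text
t: 13.5
eef_pos: [0.5129, -0.0161, 0.3431]
eef_rot: [0.444, 0.551, 0.443, -0.55]
contact_force: [-0.1, 0.1, -5.2]
opening: 0.022
```

```bash
python3 - <<'E'
from h import *
s=sensors.sense(); print(s["t"],s["eef_pos"],s["contact_force"],s["moment"],s["opening"])
f,K,T=cam("wrist"); cv2.imwrite("pics/w13.png",f[:,:,::-1])
f,K,T=cam("side");crop(f,180,30,360,200,3.8,"sd13.png");np.savez("sd13.npz",f=f,K=K,T=T)
f,K,T=cam("scene");crop(f,270,60,440,200,4.2,"s13.png");np.savez("s13.npz",f=f,K=K,T=T)
E
```

```text
13.5 [ 0.51287212 -0.01613262  0.34313875] [-0.12288502  0.10301047 -5.21820812] [-0.14892635  0.05539995  0.05424621] 0.021999107057083696
```

View pics/sd13.png

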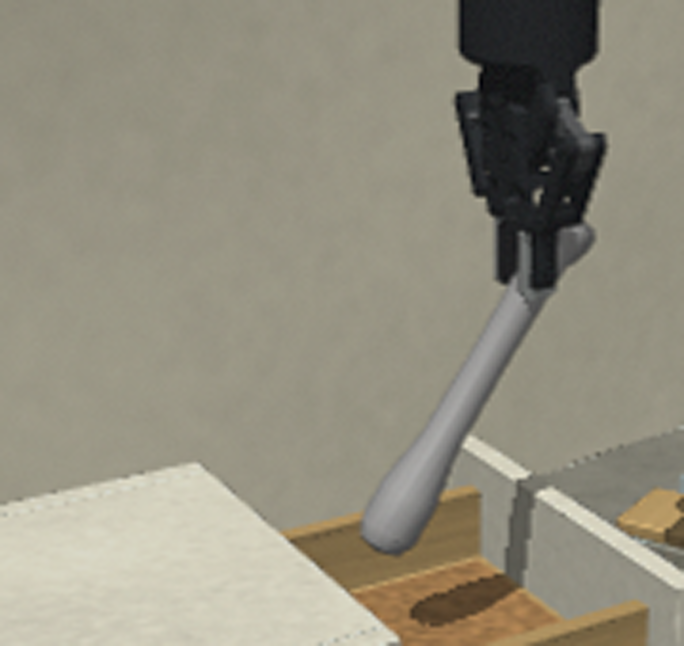

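View pics/s13.png

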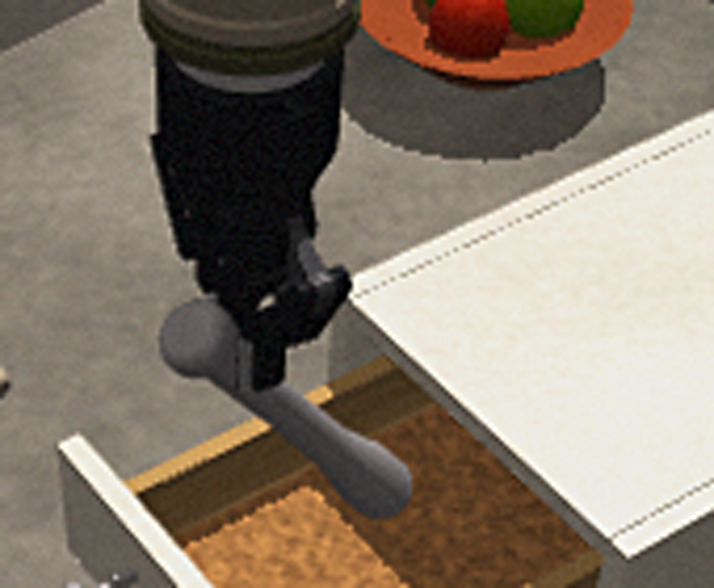

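Triangulate the pommel, head and tip.

```bash
cat > pest.py <<'E'
from h import *
O=np.array([.5336,.1404]);ux=np.array([.152,.9884]);uy=np.array([-.9884,.152])
def cab(P): return np.array([(P[:2]-O)@ux,(P[:2]-O)@uy,P[2]]).round(4)
def pest(A,B,h1,h2,p1,p2):
    H=tri(ray(A["K"],A["T"],h1),ray(B["K"],B["T"],h2));P=tri(ray(A["K"],A["T"],p1),ray(B["K"],B["T"],p2))
    d=H-P;L=np.linalg.norm(d); print("head",H.round(4),cab(H),"pommel",P.round(4),cab(P),"L",L.round(4),"tilt",np.degrees(np.arcsin(-d[2]/L)).round(1))
    return H,P
E
python3 - <<'E'
from pest import *
A=np.load("s13.npz");B=np.load("sd13.npz")
s=lambda x,y:(x/4.2+270,y/4.2+60); d=lambda x,y:(x/3.8+180,y/3.8+30)
pest(A,B,s(380,485),d(398,520),s(193,336),d(577,250))
e=sensors.sense()["eef_pos"]; print(cab(e)); 
print("tip",tri(ray(A["K"],A["T"],s(266,385)),ray(B["K"],B["T"],d(530,285))))
E
```

```text
head [0.5302 0.0669 0.2506] [-0.0731 -0.0078  0.2506] pommel [ 0.495  -0.0375  0.4012] [-0.1817  0.0112  0.4012] L 0.1866 tilt 53.8
[-0.158  -0.0027  0.3417]
tip [ 0.52186752 -0.02097669  0.37769493]
```

Call:
step_arm([
  [0,0,-15,0,0],
  [0,0,-35,0,0],
  [0,0,-47,0,0],
  [0,0,-53,0,0],
  [-1,0,-59,0,0],
  [-4,0,-65,0,0],
  [-7,0,-71,0,0],
  [-10,0,-77,0,0],
  [-10,0,-77,0,0],
])

```text
t: 14.55
eef_pos: [0.5292, 0.0599, 0.3531]
eef_rot: [0.444, 0.551, 0.444, -0.55]
contact_force: [-0.8, -0.5, -4.8]
opening: 0.0214
```

```bash
python3 - <<'E'
from h import *
s=sensors.sense(); print(s["t"],s["eef_pos"],s["contact_force"],s["moment"],s["opening"])
f,K,T=cam("side");crop(f,180,30,360,200,3.8,"sd14.png")
f,K,T=cam("scene");crop(f,270,40,440,200,4,"s14.png")
E
```

```text
14.55 [0.52916203 0.05994319 0.35310498] [-0.77927365 -0.47866859 -4.83528547] [-0.22648836  0.07144663  0.06880559] 0.021389869938239253
```

View pics/sd14.png

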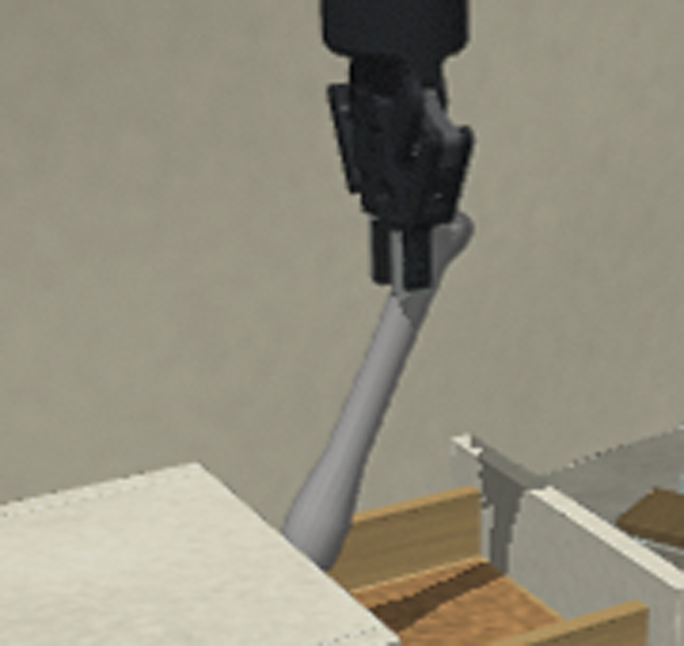

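View pics/s14.png

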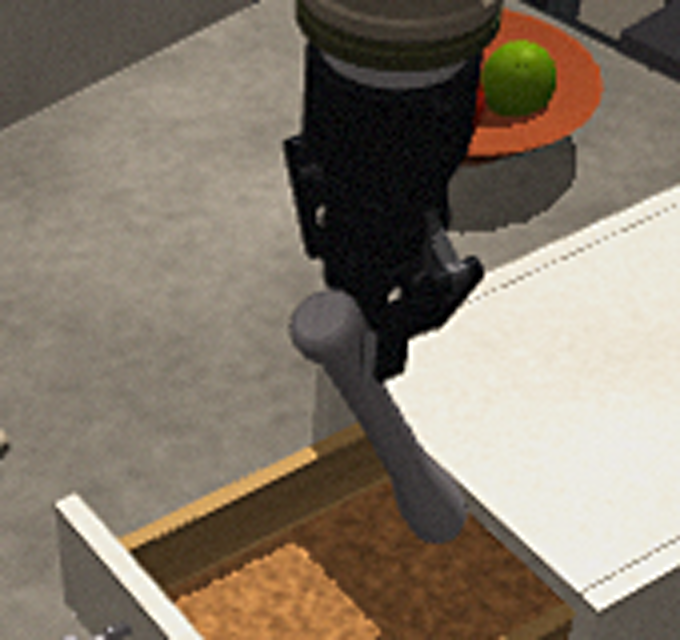

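The push is steepening the pestle with almost no contact force. Continuing.

Call:
step_arm([
  [-2,0,-6,0,0],
  [-4,0,-12,0,0],
  [-6,0,-18,0,0],
  [-8,0,-24,0,0],
  [-9,0,-30,0,0],
  [-10,0,-36,0,0],
  [-10,0,-36,0,0],
])

```text
t: 15.35
eef_pos: [0.5368, 0.0956, 0.3631]
eef_rot: [0.444, 0.551, 0.444, -0.55]
contact_force: [-0.7, 0.6, -0.5]
opening: -0.0001
```

```bash
python3 - <<'E'
from h import *
s=sensors.sense(); print(s["t"],s["eef_pos"],s["contact_force"],s["moment"],s["opening"])
f,K,T=cam("side");crop(f,180,30,360,200,3.8,"sd15.png")
f,K,T=cam("scene");crop(f,270,40,440,200,4,"s15.png")
E
```

```text
15.35 [0.53676833 0.0956345  0.36312597] [-0.74286527  0.56893532 -0.49732988] [ 0.05125659 -0.01635148  0.06173281] -8.603672449644861e-05
```

View pics/sd15.png

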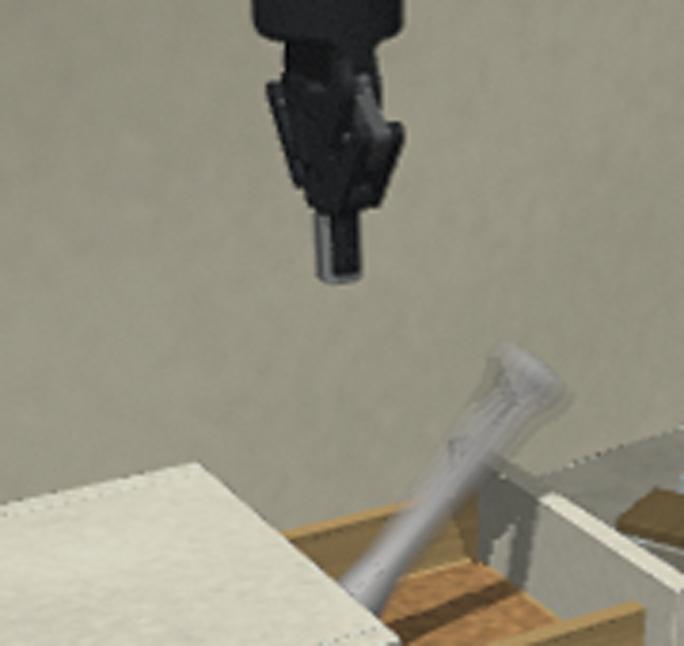

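View pics/s15.png

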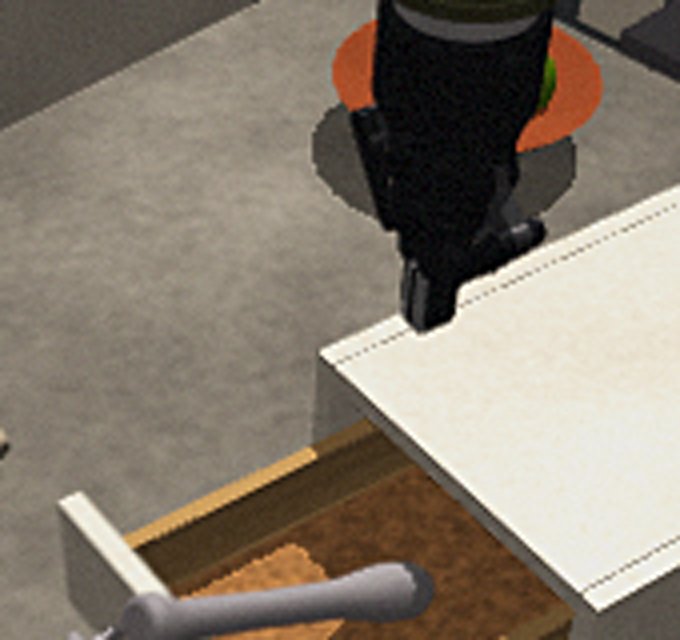

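The pestle popped out of the light grip, the pommel probably wedging against the pads. I'll let it settle, lift clear and look.

Call:
step_arm([
  [-15,0,0,0,0],
  [-30,0,0,0,0],
  [-40,0,0,0,0],
  [-40,0,0,0,0.5],
  [-40,0,0,0,1],
  [-40,0,0,0,1],
  [-40,0,0,0,1],
  [-40,0,0,0,1],
])

```text
t: 16.25
eef_pos: [0.5365, 0.0941, 0.4021]
eef_rot: [-0.444, -0.55, -0.444, 0.551]
contact_force: [0.5, -0.4, -0.5]
opening: 0.0723
```

```bash
python3 - <<'E'
from h import *
s=sensors.sense(); print(s["t"],s["eef_pos"],s["contact_force"],s["moment"],s["opening"])
f,K,T=cam("side");cv2.imwrite("pics/sd16.png",f[:,:,::-1])
f,K,T=cam("scene");cv2.imwrite("pics/s16.png",f[:,:,::-1]);np.savez("s16.npz",f=f,K=K,T=T)
f,K,T=cam("wrist");cv2.imwrite("pics/w16.png",f[:,:,::-1]);np.savez("w16.npz",f=f,K=K,T=T)
E
```

```text
16.25 [0.53645127 0.09406247 0.40211658] [ 0.46840922 -0.42943169 -0.49629003] [-0.00854149  0.01227553  0.02262251] 0.07225713783520654
```

View pics/s16.png

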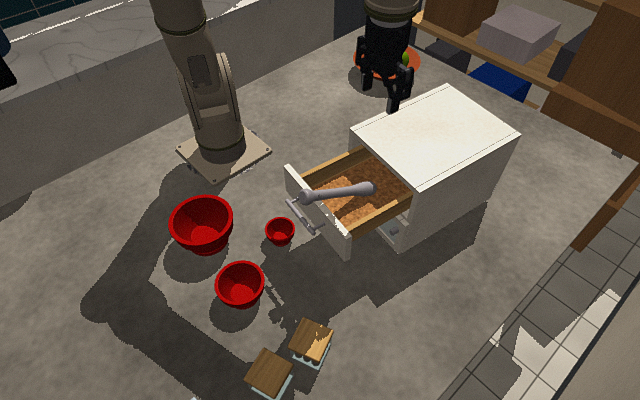

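View pics/w16.png

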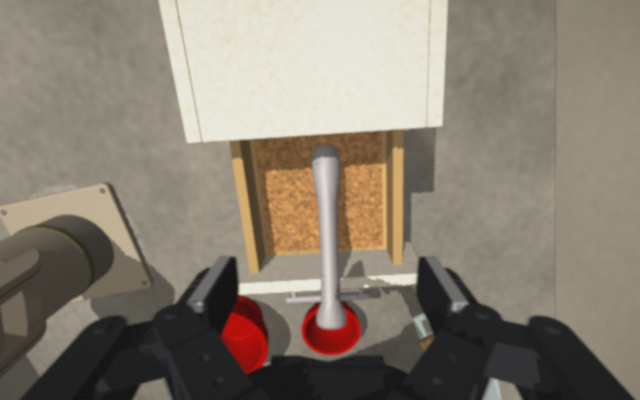

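View pics/sd16.png

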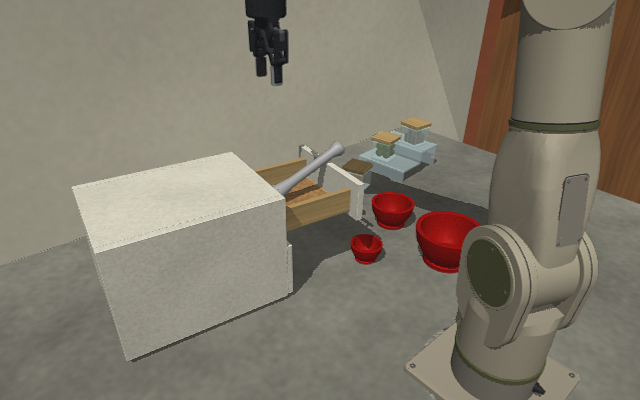

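By luck the pestle came to rest with its head in the drawer and its handle across the front edge, the pommel sticking out in front. Nothing else has moved. I'll regrip on the pommel ball itself: it's 36 mm thick with nothing above it to wedge, and the pestle can hang nearly vertical. Measuring.

```bash
python3 - <<'E'
from pest import *
f,K,T=cam("side");np.savez("sd16.npz",f=f,K=K,T=T);crop(f,260,130,360,210,7,"c_sd16.png")
f,K,T=cam("scene");crop(f,270,150,420,270,5,"c_s16.png");np.savez("s16.npz",f=f,K=K,T=T)
f,K,T=cam("wrist");crop(f,230,110,430,360,2.4,"c_w16.png");np.savez("w16.npz",f=f,K=K,T=T)
print(sensors.sense()["eef_pos"])
E
```

```text
[0.53657572 0.09413032 0.40248047]
```

View pics/c_sd16.png

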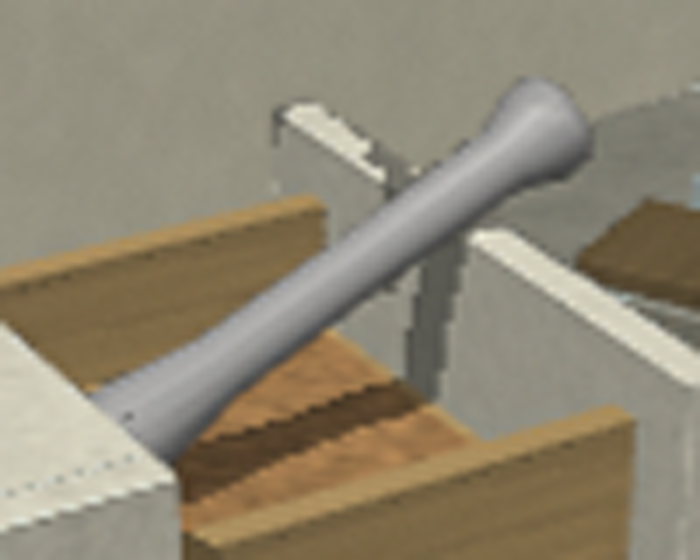

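View pics/c_s16.png

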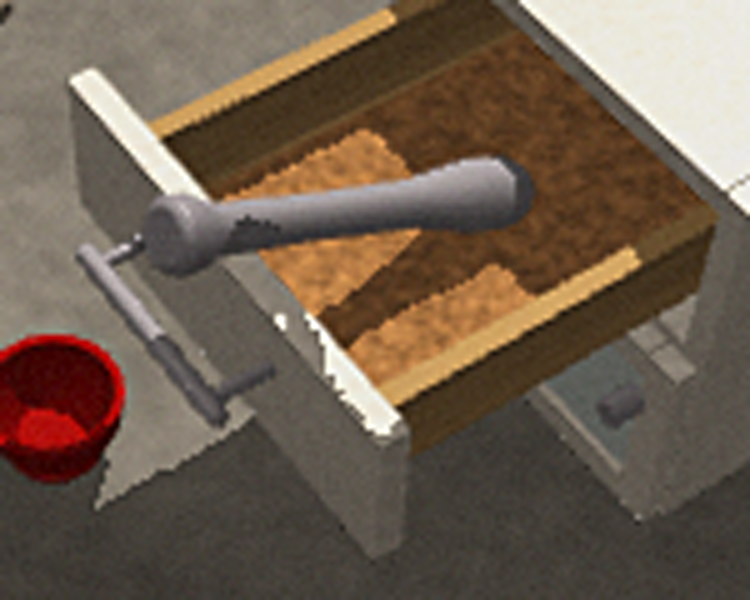

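View pics/c_w16.png

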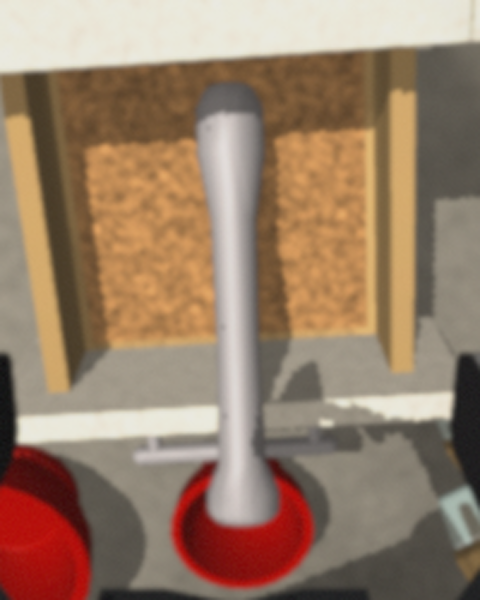

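```bash
python3 - <<'E'
from pest import *
S=np.load("s16.npz");D=np.load("sd16.npz");W=np.load("w16.npz")
r=lambda A,p: ray(A["K"],A["T"],p)
rs=[r(S,(306.6,197.4)),r(D,(337.1,148.3)),r(W,(331.7,316))]
P=tri(*rs); print("pommel",P.round(4),cab(P)); print([tri(rs[i],rs[j]).round(4) for i,j in ((0,1),(0,2),(1,2))])
H=tri(r(S,(369,190)),r(W,(326,158))); print("head",H.round(4),cab(H)); d=H-P; print(np.linalg.norm(d),np.degrees(np.arcsin(-d[2]/np.linalg.norm(d))),cab(np.append(O+d[:2],0)))
s=sensors.sense(); R_=rot(); print("tool shift to pommel",(R_.T@(P-s["eef_pos"])*1000).round(1),"axis in tool",(R_.T@d/np.linalg.norm(d)).round(3))
for p in [(239,290),(418,279)]:
    print(cab(onz(W["K"],W["T"],p,.238)))
E
```

```text
pommel [ 0.5061 -0.0733  0.265 ] [-0.2154 -0.0053  0.265 ]
[array([ 0.5059, -0.0735,  0.2653]), array([ 0.5063, -0.073 ,  0.265 ]), array([ 0.5063, -0.0738,  0.2646])]
head [0.5371 0.1008 0.179 ] [-0.0386 -0.0094  0.179 ]
0.19667663740183824 25.924682039710927 [ 0.1768 -0.0041  0.    ]
tool shift to pommel [137.5   5.9 170.1] axis in tool [ 0.437 -0.035 -0.899]
[-0.1896  0.1101  0.238 ]
[-0.1874 -0.1158  0.238 ]
```

All three rays agree on the pommel within 1 mm, at (0.506, -0.073, 0.265), with the pestle at about 26°. Moving over it with the fingers open.

Call:
step_arm([
  [0,1,35,0,1],
  [20,3,75,0,1],
  [50,5,112,0,1],
  [80,6,145,0,1],
  [100,6,165,0,1],
  [125,6,170,0,1],
  [155,6,170,0,1],
  [180,6,170,0,1],
  [194,6,170,0,1],
  [196,6,170,0,1],
])

```text
t: 17.55
eef_pos: [0.5055, -0.0732, 0.2052]
eef_rot: [-0.443, -0.55, -0.444, 0.551]
contact_force: [-0.3, 0.8, 0.0]
opening: 0.0851
```

```bash
python3 - <<'E'
from pest import *
s=sensors.sense(); print(s["t"],s["eef_pos"],s["contact_force"],s["opening"])
print("pommel in tool",(rot().T@(np.array([.5061,-.0733,.265])-s["eef_pos"])*1000).round(1))
f,K,T=cam("wrist"); cv2.imwrite("pics/w17.png",f[:,:,::-1])
f,K,T=cam("side");crop(f,270,80,380,190,6,"sd17.png")
f,K,T=cam("scene");crop(f,260,120,380,230,6,"s17.png")
E
```

```text
17.55 [ 0.50553572 -0.07319821  0.20524969] [-0.3429348   0.75875016  0.04829632] 0.0851465064019326
pommel in tool [-59.8   0.4  -0. ]
```

View pics/w17.png

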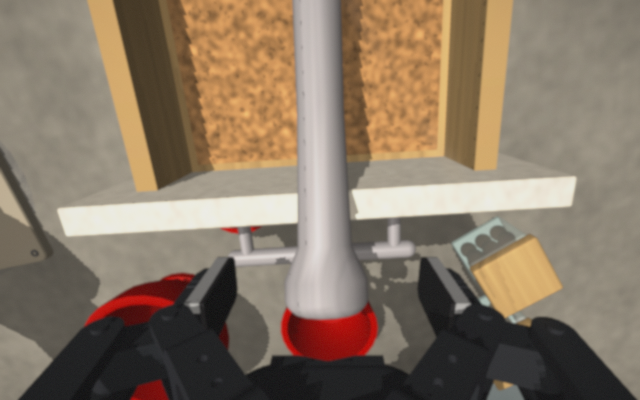

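View pics/sd17.png

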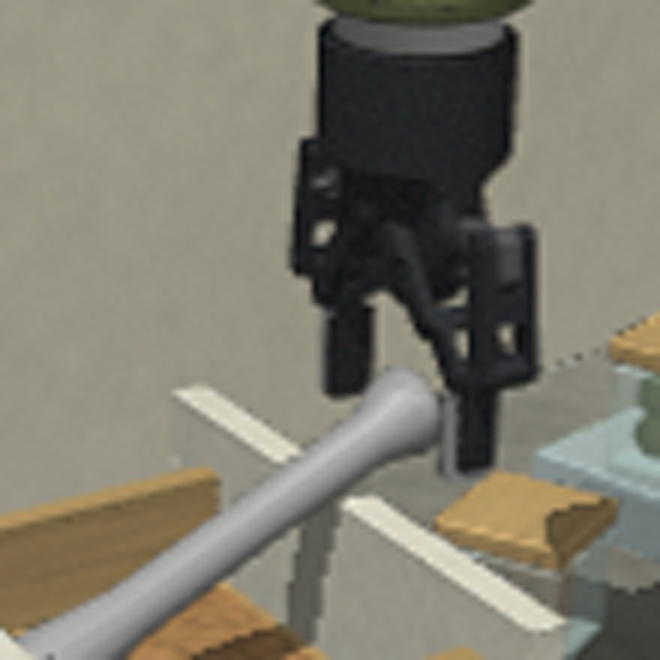

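View pics/s17.png

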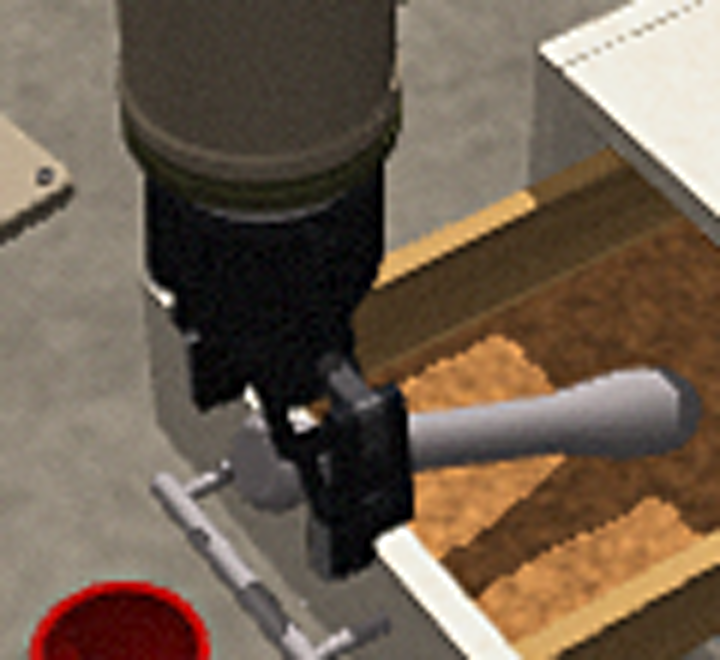

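The fingers straddle the pommel. I'll shift 3 mm toward the handle so the knob is held from below, then close.

Call:
step_arm([
  [1,0,-3,0,0.6],
  [1,0,-3,0,0.3],
  [1,0,-3,0,0],
  [1,0,-3,0,0],
  [1,0,-3,0,0],
  [1,0,-3,0,0],
  [1,0,-3,0,0],
], grip_force=25)

```text
t: 18.4
eef_pos: [0.5072, -0.07, 0.2057]
eef_rot: [0.444, 0.551, 0.444, -0.55]
contact_force: [2.9, 1.9, 0.7]
opening: 0.0349
```

```bash
python3 - <<'E'
from pest import *
s=sensors.sense(); print(s["t"],s["eef_pos"],s["contact_force"],s["moment"],s["opening"])
f,K,T=cam("wrist"); cv2.imwrite("pics/w18.png",f[:,:,::-1])
f,K,T=cam("side");crop(f,270,80,380,190,6,"sd18.png")
E
```

```text
18.4 [ 0.50723374 -0.07000494  0.20568474] [2.94622494 1.85572604 0.66016432] [ 0.46427197 -0.39561717  0.01634406] 0.03489742942242288
```

View pics/w18.png

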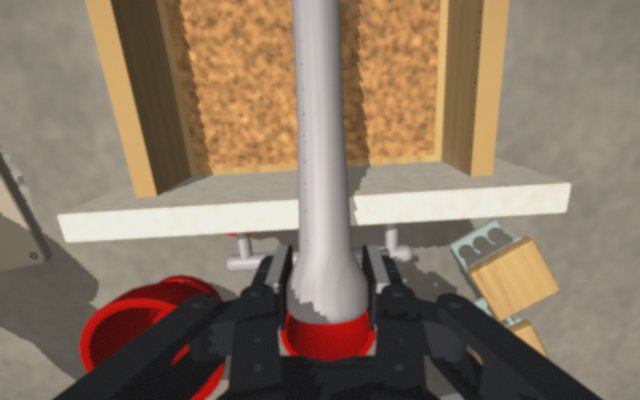

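View pics/sd18.png

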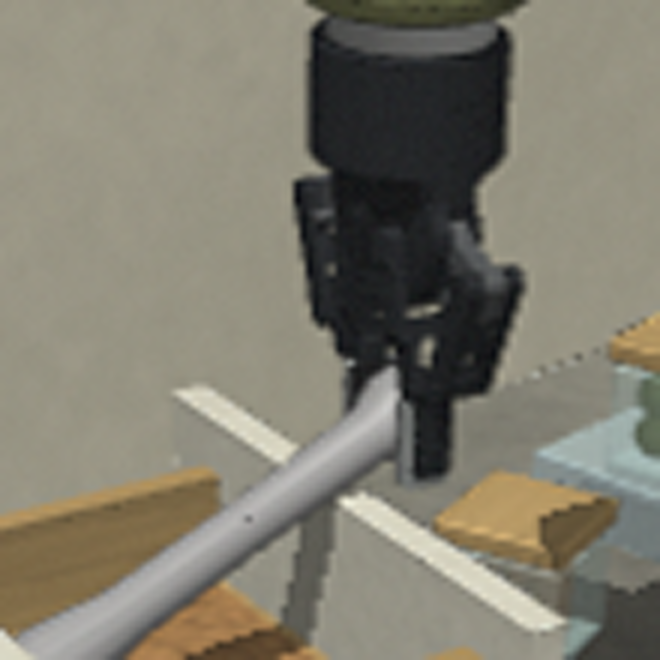

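Gripped on the knob at 34.9 mm. I'll lift up and inward, letting it swivel.

Call:
step_arm([
  [-7,0,-2,0,0],
  [-15,0,-4,0,0],
  [-24,0,-6,0,0],
  [-33,0,-8,0,0],
  [-42,0,-12,0,0],
  [-51,0,-16,0,0],
  [-60,0,-20,0,0],
  [-69,0,-25,0,0],
  [-78,0,-30,0,0],
  [-80,0,-32,0,0],
])

```text
t: 19.5
eef_pos: [0.5142, -0.0383, 0.2868]
eef_rot: [0.444, 0.551, 0.443, -0.55]
contact_force: [-0.1, -0.3, -2.8]
opening: 0.0349
```

```bash
python3 - <<'E'
from pest import *
s=sensors.sense(); print(s["t"],s["eef_pos"],s["contact_force"],s["moment"],s["opening"])
f,K,T=cam("side");crop(f,220,50,380,200,4.4,"sd19.png");np.savez("sd19.npz",f=f,K=K,T=T)
f,K,T=cam("scene");crop(f,260,90,400,230,4.4,"s19.png");np.savez("s19.npz",f=f,K=K,T=T)
E
```

```text
19.5 [ 0.51423458 -0.03828938  0.28677877] [-0.12836883 -0.34032554 -2.79841669] [-0.04337508  0.0390888   0.00793177] 0.03487362006523118
```

View pics/sd19.png

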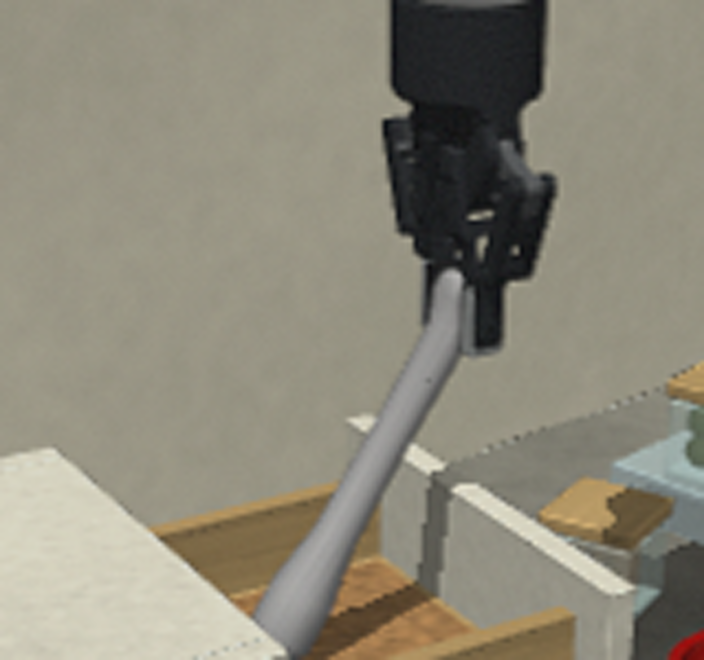

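View pics/s19.png

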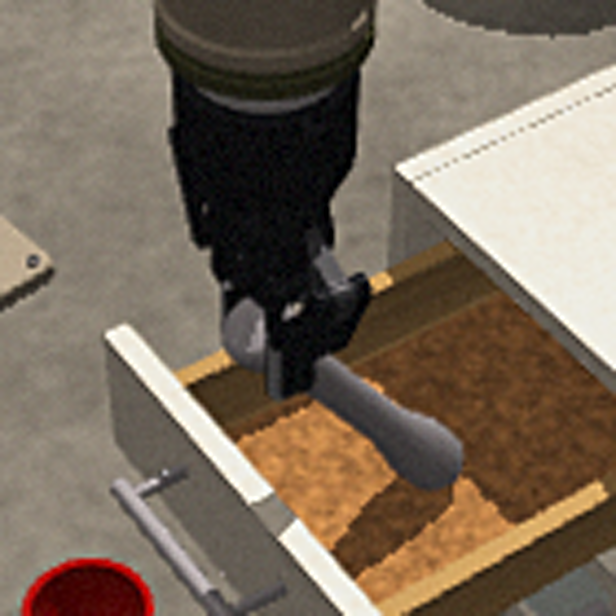

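Call:
step_arm([
  [-8,0,0,0,0],
  [-16,0,0,0,0],
  [-24,0,0,0,0],
  [-32,0,2,0,0],
  [-41,0,4,0,0],
  [-50,0,6,0,0],
  [-60,0,8,0,0],
  [-70,0,8,0,0],
  [-80,0,8,0,0],
  [-80,0,8,0,0],
])

```text
t: 20.6
eef_pos: [0.5126, -0.0467, 0.3672]
eef_rot: [0.444, 0.551, 0.443, -0.55]
contact_force: [0.5, 0.4, -4.8]
opening: 0.0348
```

```bash
python3 - <<'E'
from pest import *
s=sensors.sense(); print(s["t"],s["eef_pos"],s["contact_force"],s["moment"],s["opening"])
f,K,T=cam("side");crop(f,220,20,380,180,4.4,"sd20.png");np.savez("sd20.npz",f=f,K=K,T=T)
f,K,T=cam("scene");crop(f,260,60,400,230,4,"s20.png");np.savez("s20.npz",f=f,K=K,T=T)
E
```

```text
20.6 [ 0.512609   -0.04670916  0.36716114] [ 0.50700159  0.42432276 -4.78470222] [ 0.01065048 -0.0438216  -0.03263247] 0.034750634127848165
```

View pics/sd20.png

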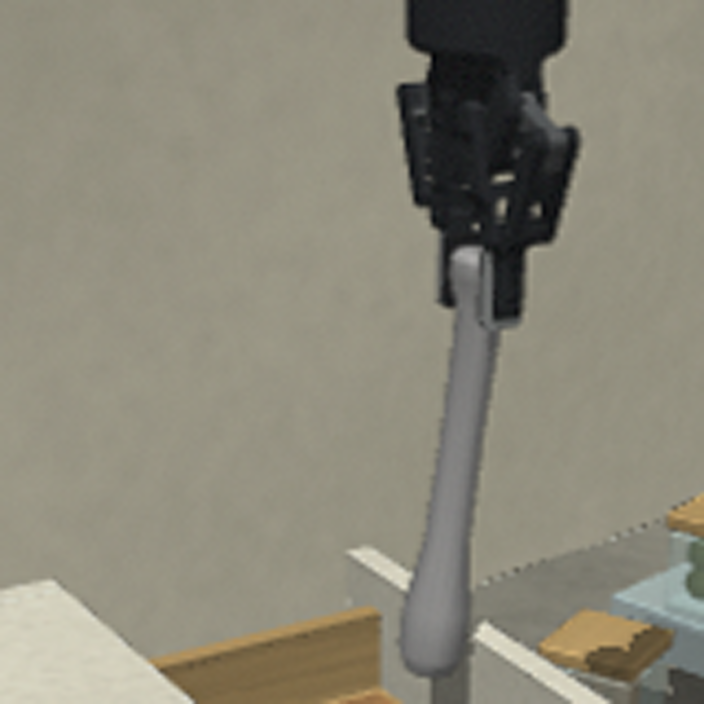

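View pics/s20.png

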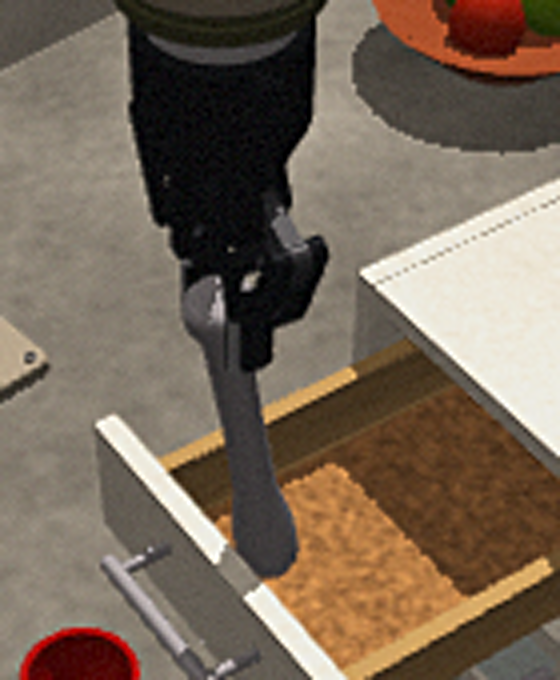

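Hanging nearly vertical and at full weight. I'll firm up the grip and measure.

Call:
step_arm([
  [0,0,0,0,0],
  [-5,0,0,0,0],
  [-15,0,0,0,0],
], grip_force=50)

```text
t: 21.0
eef_pos: [0.5116, -0.047, 0.3803]
eef_rot: [-0.443, -0.55, -0.444, 0.551]
contact_force: [0.3, 0.0, -4.7]
opening: 0.0342
```

```bash
python3 - <<'E'
from pest import *
A=np.load("s20.npz");B=np.load("sd20.npz")
H,P=pest(A,B,(267/4+260,547/4+60),(432/4.4+220,642/4.4+20),(207/4+260,312/4+60),(470/4.4+220,270/4.4+20))
s=sensors.sense(); print(s["t"],s["eef_pos"],s["opening"],s["contact_force"])
E0=np.array([.5126,-.0467,.3672]); print("head rel tool",(rot().T@(H-E0)*1000).round(1))
E
```

```text
head [ 0.5139 -0.0212  0.2319] [-0.1628 -0.0051  0.2319] pommel [ 0.5128 -0.051   0.4263] [-0.1923 -0.0086  0.4263] L 0.1966 tilt 81.3
21.0 [ 0.51162347 -0.04703643  0.38032216] 0.0341901756568509 [ 0.327732    0.02001592 -4.71841455]
head rel tool [135.3  -4.  -25.2]
```

Tilt is 81°, with the head end 153 mm below the reported TCP. I'll raise it clear of the drawer front and carry it to the middle mortar.

Call:
step_arm([
  [-12,0,0,0,0],
  [-30,0,0,0,0],
  [-48,0,0,0,0],
  [-62,0,3,0,0],
  [-68,0,12,0,0],
  [-70,1,27,0,0],
  [-70,2,47,0,0],
  [-70,2,70,0,0],
  [-70,3,95,0,0],
  [-70,3,120,0,0],
])

```text
t: 22.0
eef_pos: [0.4889, -0.1664, 0.4507]
eef_rot: [-0.444, -0.551, -0.443, 0.551]
contact_force: [0.3, -0.2, -5.0]
opening: 0.0338
```

Call:
step_arm([
  [0,0,25,0,0],
  [0,1,50,0,0],
  [0,1,75,0,0],
  [0,2,95,0,0],
  [0,2,110,0,0],
  [0,2,119,0,0],
  [0,2,123,0,0],
  [0,2,123,0,0],
  [0,2,123,0,0],
])

```text
t: 22.9
eef_pos: [0.4656, -0.2844, 0.4507]
eef_rot: [0.444, 0.55, 0.444, -0.55]
contact_force: [0.4, 0.5, -4.6]
opening: 0.0334
```

```bash
python3 - <<'E'
from pest import *
s=sensors.sense(); print(s["t"],s["eef_pos"],s["contact_force"],s["moment"],s["opening"])
f,K,T=cam("side");cv2.imwrite("pics/sd21.png",f[:,:,::-1]);np.savez("sd21.npz",f=f,K=K,T=T)
f,K,T=cam("scene");cv2.imwrite("pics/s21.png",f[:,:,::-1]);np.savez("s21.npz",f=f,K=K,T=T)
E
```

```text
22.9 [ 0.46558275 -0.28436444  0.45071577] [ 0.42776823  0.48610866 -4.58136727] [ 0.00137772 -0.04502089  0.04500387] 0.033414702382714476
```

View pics/sd21.png

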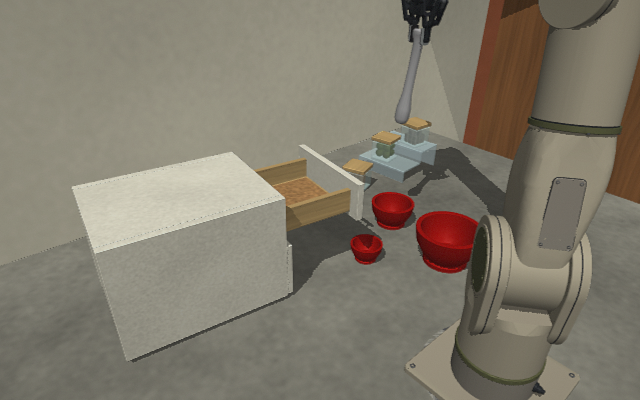

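View pics/s21.png

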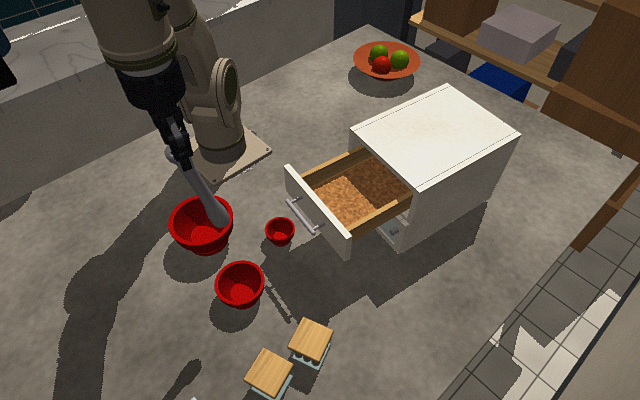

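The grip opening has crept from 34.9 to 33.4 mm, so I'm checking whether the pestle is slipping.

```bash
python3 - <<'E'
from pest import *
A=np.load("s21.npz");B=np.load("sd21.npz")
crop(A["f"],120,90,260,250,4,"c_s21.png");crop(B["f"],360,0,460,140,5,"c_sd21.png")
print(sensors.sense()["t"],sensors.sense()["opening"])
E
```

```text
23.0 0.034196874616428945
```

View pics/c_s21.png

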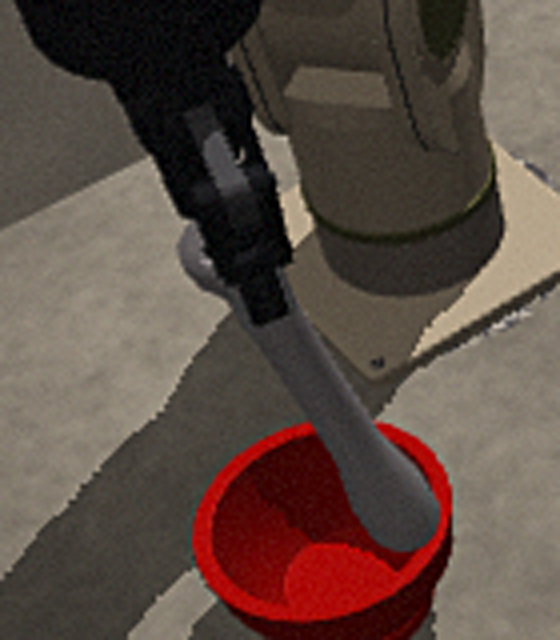

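View pics/c_sd21.png

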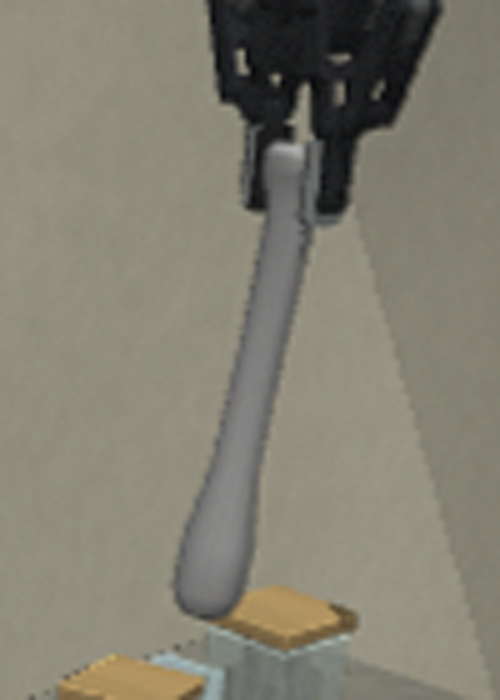

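```bash
python3 - <<'E'
from pest import *
A=np.load("s21.npz");B=np.load("sd21.npz")
H,P=pest(A,B,(402/4+120,508/4+90),(213/5+360,573/5),(212/4+120,250/4+90),(287/5+360,165/5))
s=sensors.sense(); print("head rel tool",(rot().T@(H-s["eef_pos"])*1000).round(1),"eef",s["eef_pos"], s["opening"])
r=rot(); print("to mortar centre, tool",(r.T@(np.array([.4667,-.260,H[2]])-H)*1000).round(1))
f=A["f"]
# recheck mortar and jars unmoved
f0=np.load("scene0.npz")["f"]; d=cv2.absdiff(f,f0).max(2)
h=cv2.cvtColor(f,cv2.COLOR_RGB2HSV); m=(((h[:,:,0]<6)|(h[:,:,0]>174))&(h[:,:,1]>180)&(h[:,:,2]>50)).astype(np.uint8)
n,l,st,c=cv2.connectedComponentsWithStats(m)
print([ (st[i].tolist(),c[i].round(1).tolist()) for i in range(1,n) if st[i,4]>500])
E
```

```text
head [ 0.4652 -0.256   0.32  ] [-0.4022  0.0074  0.32  ] pommel [ 0.4686 -0.2911  0.5121] [-0.4364 -0.0013  0.5121] L 0.1953 tilt 79.6
head rel tool [130.7  -6.5 -27.7] eef [ 0.46557016 -0.28442076  0.45075452] 0.034196874616428945
to mortar centre, tool [0.  2.3 3.6]
[([168, 196, 65, 60, 2219], [196.7, 225.7]), ([265, 217, 30, 29, 632], [279.4, 230.2]), ([214, 260, 50, 49, 1782], [239.2, 283.4])]
```

There's no slip: the head is where it was relative to the tool, and the tilt is about 80°. The head is within 4 mm of the mortar centre, so I'll lower to about 35 mm above the rim.

Call:
step_arm([
  [15,1,1,0,0],
  [40,1,3,0,0],
  [70,2,5,0,0],
  [100,2,5,0,0],
  [130,2,5,0,0],
  [155,2,5,0,0],
  [175,2,5,0,0],
  [188,2,5,0,0],
  [196,2,5,0,0],
  [197,2,5,0,0],
])

```text
t: 24.0
eef_pos: [0.466, -0.2904, 0.2531]
eef_rot: [-0.444, -0.55, -0.444, 0.551]
contact_force: [-0.4, -0.4, -4.6]
opening: 0.0337
```

Call:
step_arm([
  [0,0,0,0,0],
  [0,0,0,0,0],
  [0,0,0,0,0],
  [0,0,0,0,0],
  [0,0,0,0,0],
])

```text
t: 24.5
eef_pos: [0.4662, -0.2908, 0.2538]
eef_rot: [0.444, 0.551, 0.443, -0.551]
contact_force: [-0.3, 0.3, -5.4]
opening: 0.0341
```

```bash
python3 - <<'E'
from pest import *
s=sensors.sense(); print(s["t"],s["eef_pos"],s["contact_force"],s["moment"],s["opening"])
f,K,T=cam("side");np.savez("sd22.npz",f=f,K=K,T=T);crop(f,330,50,480,250,3,"sd22.png")
f,K,T=cam("scene");np.savez("s22.npz",f=f,K=K,T=T);crop(f,160,120,320,320,3,"s22.png")
cv2.imwrite("pics/s22f.png",f[:,:,::-1])
f,K,T=cam("wrist");np.savez("w22.npz",f=f,K=K,T=T);cv2.imwrite("pics/w22.png",f[:,:,::-1])
E
```

```text
24.5 [ 0.46621752 -0.29075865  0.25377215] [-0.31065436  0.32721957 -5.39456397] [-0.09664149  0.03627221 -0.00542167] 0.03408095421193928
```

View pics/sd22.png

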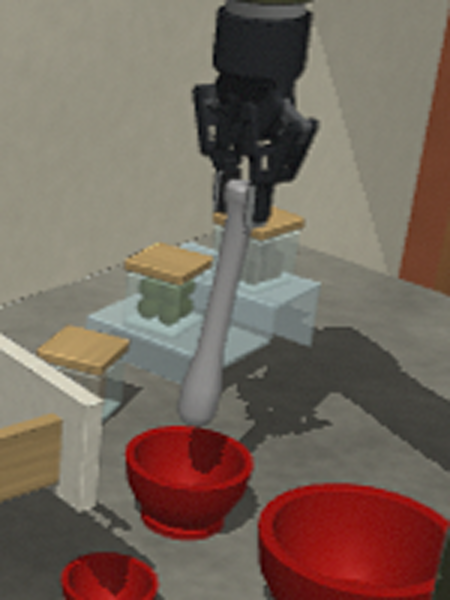

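View pics/s22.png

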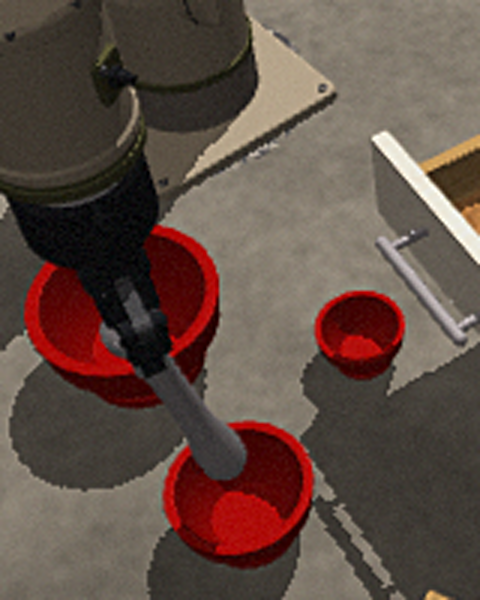

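View pics/w22.png

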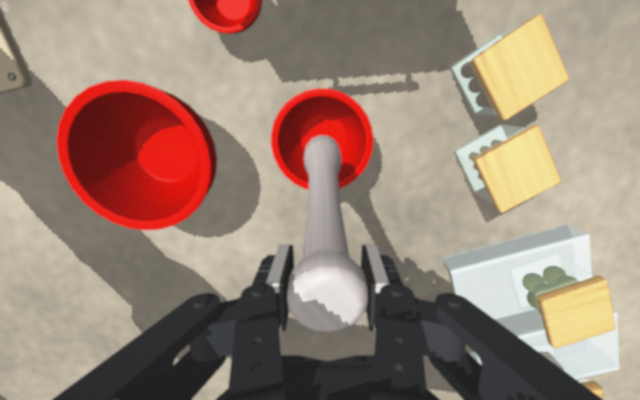

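View pics/s22f.png

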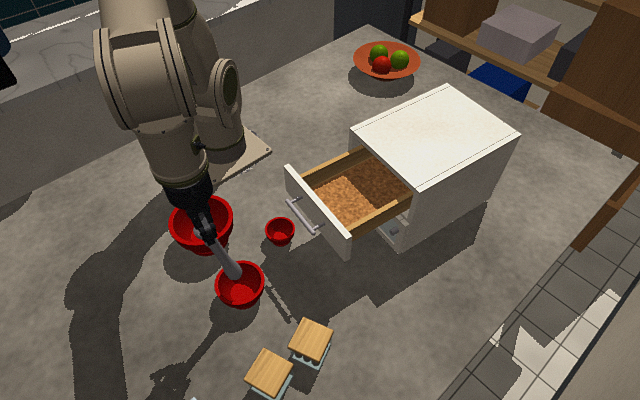

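The pestle hangs over the middle mortar's mouth with clear air beneath it, and the jars are undisturbed. Final numeric check.

```bash
python3 - <<'E'
from pest import *
A=np.load("s22.npz");B=np.load("sd22.npz");W=np.load("w22.npz")
r=lambda A,p: ray(A["K"],A["T"],p)
h=[r(A,(222/3+160,456/3+120)),r(B,(200/3+330,401/3+50)),r(W,(322,153))]
H=tri(*h); print("head",H.round(4),[tri(h[i],h[j]).round(4) for i,j in((0,1),(0,2),(1,2))])
P=tri(r(B,(239/3+330,190/3+50)),r(W,(327,290))); d=H-P;L=np.linalg.norm(d);print("pommel",P.round(4),"L",L,"tilt",np.degrees(np.arcsin(-d[2]/L)),"end",(H+d/L*18).round(4))
f,K,T=W["f"],W["K"],W["T"]
hs=cv2.cvtColor(f,cv2.COLOR_RGB2HSV); m=(((hs[:,:,0]<6)|(hs[:,:,0]>174))&(hs[:,:,1]>150)&(hs[:,:,2]>50)).astype(np.uint8)
n,l,s,c=cv2.connectedComponentsWithStats(m)
i=[i for i in range(1,n) if 260<s[i,0]<290 and s[i,4]>500][0]; print(s[i])
cx,cy=s[i,0]+s[i,2]/2,s[i,1]+s[i,3]/2; print("rim centre",onz(K,T,(cx,cy),.068).round(4), "dia",s[i,2]*np.linalg.norm(onz(K,T,(cx+.5,cy),.068)-onz(K,T,(cx-.5,cy),.068)))
for x,z in [((349,240),.238)]: pass
print(cab(onz(A["K"],A["T"],(287,165.5),.238)),cab(onz(A["K"],A["T"],(350,234),.238)))
a,b=np.load("scene0.npz")["f"],A["f"]
print("jar area diff",cv2.absdiff(a,b)[315:395,240:335].max(2).mean())
E
```

```text
head [ 0.4665 -0.2647  0.1217] [array([ 0.4663, -0.2659,  0.1217]), array([ 0.4669, -0.2639,  0.1198]), array([ 0.466 , -0.264 ,  0.1226])]
pommel [ 0.4671 -0.2903  0.3163] L 0.19636009137831612 tilt 82.51209039372432 end [  0.4177   2.0805 -17.7248]
[ 272   89  102  100 6394]
rim centre [ 0.4695 -0.2554  0.068 ] dia 0.11747919543186244
[-0.1892  0.1241  0.238 ] [-0.182  -0.1206  0.238 ]
jar area diff 10.180921052631579
```

Call:
step_arm([
  [0,1,-2,0,0],
  [2,1,-4,0,0],
  [4,1,-4,0,0],
  [4,1,-4,0,0],
  [4,1,-4,0,0],
  [4,1,-4,0,0],
])

```text
t: 25.25
eef_pos: [0.4679, -0.2871, 0.2496]
eef_rot: [-0.444, -0.551, -0.444, 0.551]
contact_force: [0.6, 0.5, -5.2]
opening: 0.0342
```

```bash
python3 - <<'E'
from pest import *
s=sensors.sense(); print(s["t"],s["eef_pos"],s["contact_force"],s["moment"],s["opening"])
f,K,T=cam("wrist");cv2.imwrite("pics/w23.png",f[:,:,::-1])
print(job.finish_job())
E
```

```text
25.25 [ 0.46792747 -0.28705938  0.2495515 ] [ 0.63832805  0.48349644 -5.21760116] [-0.00770316 -0.00015994 -0.02556009] 0.03424891324444582
the job is handed in; nothing more can be done
None
```

The job is handed in at about 25 s of the 51 s allowed. The pestle is held head down over the middle red mortar, the drawer is out at its stop, and the mortar and jars look unmoved. The hand-in gave no verdict.

**What I did:** I drew the drawer out by fingertips dipped behind its front, until the force rose to about 9 N and it stopped. I then tipped the pestle up by its handle, swivelling it in a light grip, and drew the head out from under the cabinet top. It now hangs from its pommel at 50 N grip.

**What went wrong on the way:**
- **First pull missed:** the real fingertips sit about 36 mm behind the reported TCP, so they passed above the drawer front. I corrected for that from the images.
- **Pestle slipped once:** while I pushed its head against the top board to steepen it, it popped out of the 20 N handle grip. It fell leaning in the drawer across the front edge, touching neither the mortar nor the jars. I regripped it on the pommel and carried on.

**Last checks:**
- **Pestle:** tilt was about 80–82° from the camera views, and the force was about 5 N with next to no moment, so it hangs free.
- **Position over the mortar:** the head end was about 36 mm above the rim by triangulation. I then moved it 4 mm sideways and 4 mm down, so it should be about 32 mm up and within a few mm of centre. I took a picture but did not re-measure after that move.
- **Drawer:** its edge measured 182–189 mm out in the last scene view (nominal 180), which is within how well I could read it.
- **Disagreements:** two estimates of the mortar's centre differed by about 5 mm, so I aimed between them. A pixel comparison around the jars was not zero. I put that down to shadows, since the lids were in the same place.

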